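Lids back on the hall canisters

TASK

The four stainless canisters on the shoe rack have been left open. Pick the four loose steel lids out of the clutter and put each one on the canister it fits, plug into the mouth and fully home, leaving the canisters upright where they stand and the marble bowl and the pocket mirror undisturbed.

Things in the scene. Friction and masses are not known exactly. Their poses are not given: they have to be found in the camera images.
- small_canister: the smallest of the four open stainless canisters: a plain upright round can, outer diameter 70 mm, 84 mm high, wall 3 mm, mouth 64 mm across and open at the top; loose, with small things in it that stay at least 20 mm below the rim. Origin: centre of its underside; z up along its axis.
- small_lid: the smallest of four loose steel lids, right way up; for the smallest canister. Disc 76 mm wide; black round knob, 24 mm wide, 26 tall; tapered white plug below, 14 deep, 56 mm wide at the top, 46 below (4 mm play in the mouth). Origin: centre of the plug's underside; z up: disc from 14 to 20 mm, knob top 46. Home: disc flat on rim, origin 70 mm above the canister's.
- medium_canister: the second smallest of the four open stainless canisters: a plain upright round can, outer diameter 86 mm, 96 mm high, wall 3 mm, mouth 80 mm across and open at the top; loose, with small things in it that stay at least 20 mm below the rim. Origin: centre of its underside; z up along its axis.
- medium_lid: the second smallest of four loose steel lids, right way up; for the second smallest canister. Disc 92 mm wide; black round knob, 24 mm wide, 26 tall; tapered white plug below, 14 deep, 72 mm wide at the top, 62 below (4 mm play in the mouth). Origin: centre of the plug's underside; z up: disc from 14 to 20 mm, knob top 46. Home: disc flat on rim, origin 82 mm above the canister's.
- large_canister: the second largest of the four open stainless canisters: a plain upright round can, outer diameter 104 mm, 108 mm high, wall 3 mm, mouth 98 mm across and open at the top; loose, with small things in it that stay at least 20 mm below the rim. Origin: centre of its underside; z up along its axis.
- large_lid: the second largest of four loose steel lids, right way up; for the second largest canister. Disc 110 mm wide; black round knob, 24 mm wide, 26 tall; tapered white plug below, 14 deep, 90 mm wide at the top, 80 below (4 mm play in the mouth). Origin: centre of the plug's underside; z up: disc from 14 to 20 mm, knob top 46. Home: disc flat on rim, origin 94 mm above the canister's.
- largest_canister: the largest of the four open stainless canisters: a plain upright round can, outer diameter 122 mm, 120 mm high, wall 3 mm, mouth 116 mm across and open at the top; loose, with small things in it that stay at least 20 mm below the rim. Origin: centre of its underside; z up along its axis.
- largest_lid: the largest of four loose steel lids, right way up; for the largest canister. Disc 128 mm wide; black round knob, 24 mm wide, 26 tall; tapered white plug below, 14 deep, 108 mm wide at the top, 98 below (4 mm play in the mouth). Origin: centre of the plug's underside; z up: disc from 14 to 20 mm, knob top 46. Home: disc flat on rim, origin 106 mm above the canister's.
- bowl: a bystander: green glass bowl, 90 mm across the rim and 46 mm high, with glass marbles in it, standing among the lids and canisters; to be left where it is. Origin: centre of its underside.
- mirror: a bystander: pocket mirror in a shut, round, black hard-plastic case, 72 mm in diameter and 12 mm thick, no knob, lying flat among the lids and canisters; to be left where it is. Origin: centre of its underside.
Not all that is in view belongs to the job. What is shaped like the large_canister but green or pink is not meant.

How it is judged:
By the outcome, as a careful person would: the job done as asked, in the order asked, and still so for the second after the job is handed in, with the robot touching nothing.
It also fails if it takes over 106 s, if anything falls off the work surface, if the arm or the gripper's body presses on something with over 40 N, if the wrist force passes 120 N, or if a joint passes its speed limit or range.

ROBOT

A 6-joint arm with a two-finger parallel gripper is mounted at the origin on the work surface. World frame = base frame: x ahead of the robot, y to its left, z up, the work surface at z = 0. Lengths are in mm, angles in rad, forces in N, time in s.
With the tool pointing down it reaches from about 350 to 875 mm from the base axis. Payload 4.2 kg.
Tool frame: the origin (TCP) lies between the finger pads; the fingertips stand 25 mm ahead of it and the grasp point (between the pads) lies 6 mm ahead of it (finger_overhang is the distance from the TCP to the fingertips, in mm); x points along the fingers, z is the direction in which the jaws open and shut, and the axes are right-handed (so a half turn about x gives the same grasp; the last joint's range is limited). The gripper opens to 85 mm and grips with 20 to 120 N. Pads are 22 mm wide; open, the fingers measure 114 mm over their backs; the gripper's body (76 mm by 85 mm) begins 54 mm behind the grasp point. The pads swing forward as they close: fully open they stand 13 mm farther back than shut.
Start: joints at [1.396, 0.385, 0.008, 0, -1.194, -0.259], TCP at [262.668, 567.102, 223.912] pointing down, gripper open.
Joint ranges: [-3.14, 3.14], [-1.21, 2.06], [-1.07, 1.41], [-3.16, 2.05], [-2.99, -0.16], [-3.1, 3.1]. Speed limits (rad/s): [2.79, 2.79, 3.14, 3.14, 3.14, 3.14].

INTERFACE

Orientations are given as a rotation vector (axis times angle).
In Python, from station import sense, snapshot, camera_model, close_job, finger_overhang gives the robot as it stands.
- The arm moves only by the tool move_arm, never from a script. Its argument "steps" is text: rows parted by semicolons, each of 5 numbers parted by spaces: the shift along the tool's x, y, z in mm, then the turn about the tool's x in rad, then the closure, from -1 (fully open) to 1 (shut), so that 0 is half open. In form: tx ty tz twist claw; .... A call has 1 to 20 rows; each row is the pose to reach, as a shift and turn from the pose measured when the call began, along the tool's axes at that moment; what a row does not reach only later rows make up. A row lasts 1/12 s, in which the tool goes at most 41.7 mm and 7.16 degrees, less where a joint would pass 70% of its speed; a pose out of reach is approached as far as the arm can. A call with a gripper value outside its range is refused whole. The fingers move at their own pace and stop on an object; "newtons" is the grip in N (left out, the last holds). Time passes only in rows, so rows that repeat a pose let the fingers close. It gives the time, the measured TCP pose, the force and the opening at its end, in the units of the state.
- sense(): the state, without advancing time (a new reading comes with each control period).
- snapshot(name): name is "scene" or "top"; returns the picture (384x512x3 uint8, red, green, blue); there is no depth.
- camera_model(name): a dict with "vfov" (degrees; the focal length in pixels is half the picture's height over the tangent of half this angle, whatever the lens; pixels are square), "cx", "cy" (the principal point, pixels), "D" ([k1, k2, p1, p2, k3] as OpenCV has them; the pictures are not rectified), "world_to_cam" (4x4, takes a point from world to camera coordinates). Camera axes: x right, y down, z forward; pixel columns grow to the right and rows downward; lengths in mm; the calibration is good to about 2 mm. A picture is of the moment at which its call begins. camera_model takes no time and is no camera call.
- close_job(): hands the job in, once; it reports no verdict.
The state is a dict: "time": time; "joint_positions": joint angles; "qd": joint speeds; "tau": joint torques, N m; "tcp_pos": TCP position; "tcp_rot": TCP orientation; "contact_force": force on the tool from outside, world axes, zero at the start; "wrist_torque": the same for the moment, N m; "finger_gap": finger opening in mm.
Only numpy, scipy, OpenCV 4.12 (cv2) and the standard library are available. Lean on these libraries where they do the work, as an engineer would, in place of code of your own. Each camera call takes 0.05 s, during which the arm holds its last target.

## Working session

There is one attempt and no reset: what is moved stays moved. The work goes in short steps, Python scripts to look and compute and a tool call to move; the robot and the scene stay as the last step left them, time stands still between calls to the robot, and variables do not carry over. Pictures are saved under pics/ and viewed, and the job is handed in when it is done.

Besides the shell and the picture viewer there is one more tool, called after ">>>" as name(argument=value, ...) on one line, values as JSON. move_arm: Moves the arm, as the interface text tells. Its arguments: {"type":"object","properties":{"steps":{"type":"string"},"newtons":{"type":"number"}},"required":["steps"]}

```bash
ls; mkdir -p pics; python3 - <<'E'
from station import sense, snapshot, camera_model, finger_overhang
import cv2
s=sense();print(s)
for n in("scene","top"):
    m=camera_model(n);print(n,m)
    im=snapshot(n);cv2.imwrite(f"pics/{n}0.png",im[:,:,::-1])
    cv2.imwrite(f"pics/{n}0b.png",cv2.resize(im[:,:,::-1],(800,600),interpolation=cv2.INTER_CUBIC))
E
```

```text
pics
{'time': 0.0, 'joint_positions': array([ 1.39561747e+00,  3.85552591e-01,  6.62677946e-03, -4.92900053e-04,
       -1.19397893e+00, -2.58579049e-01]), 'qd': array([-0.00034006, -0.00080484, -0.00161509,  0.00128227, -0.00170069,
        0.00067276]), 'tau': array([-2.95900090e-04, -3.92286551e+01,  1.88402975e+01,  4.18608204e+00,
       -4.67573424e-03, -8.35341183e-06]), 'tcp_pos': array([262.42309581, 566.58394532, 222.8252599 ]), 'tcp_rot': array([ 1.5193266 ,  0.97037169, -1.52251119]), 'contact_force': array([ 0.21098581,  0.0196277 , -0.56764962]), 'wrist_torque': array([ 0.02806294, -0.03790334, -0.01770212]), 'finger_gap': 85.58581356223728}
scene {'vfov': 46.86697835401069, 'cx': 251.8974546626265, 'cy': 191.95457217926975, 'D': array([-0.12631465,  0.        ,  0.        ,  0.        ,  0.        ]), 'world_to_cam': array([[ 4.91454886e-01,  8.70854960e-01,  9.15060834e-03,
        -2.56273975e+02],
       [ 7.38857427e-01, -4.11355600e-01, -5.33738019e-01,
        -3.15537426e+02],
       [-4.61044247e-01,  2.69069152e-01, -8.45600375e-01,
         1.42208123e+03],
       [ 0.00000000e+00,  0.00000000e+00,  0.00000000e+00,
         1.00000000e+00]])}
top {'vfov': 53.39287921808371, 'cx': 253.44673120664646, 'cy': 196.93598217422465, 'D': array([-0.07228907,  0.        ,  0.        ,  0.        ,  0.        ]), 'world_to_cam': array([[-2.27263363e-02, -9.99740114e-01,  1.79412468e-03,
         2.45782790e+01],
       [-9.94788042e-01,  2.24352645e-02, -9.94656221e-02,
         4.70156970e+02],
       [ 9.93995206e-02, -4.04526296e-03, -9.95039382e-01,
         1.15722754e+03],
       [ 0.00000000e+00,  0.00000000e+00,  0.00000000e+00,
         1.00000000e+00]])}
```

View pics/scene0b.png

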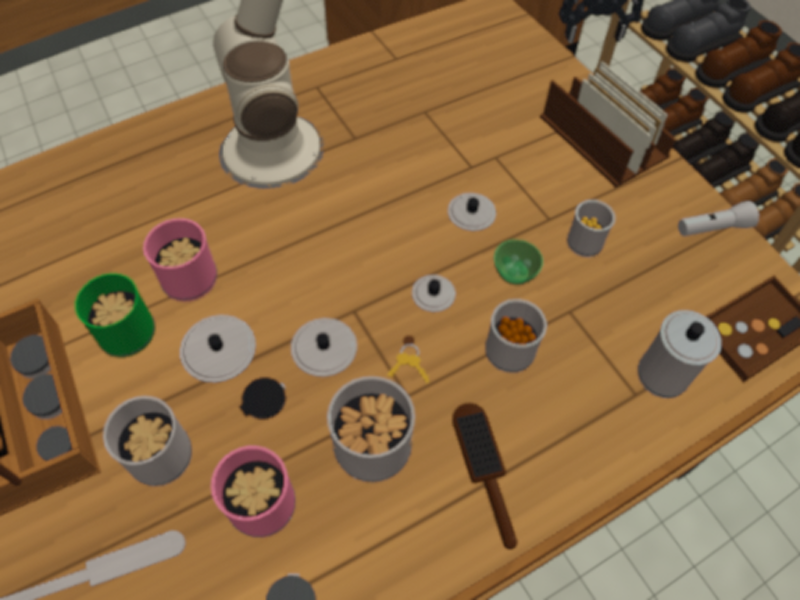

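View pics/top0b.png

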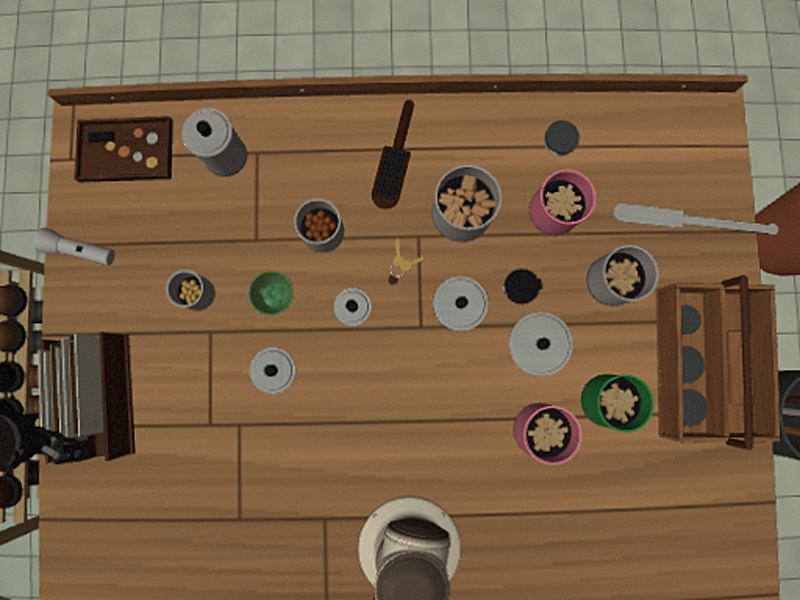

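```bash
cat > h.py <<'E'
import numpy as np, cv2
from station import sense, snapshot, camera_model
def K(m): 
    f=192/np.tan(np.radians(m["vfov"])/2); return np.array([[f,0,m["cx"]],[0,f,m["cy"]],[0,0,1]])
def proj(n,P):
    m=camera_model(n);T=m["world_to_cam"];P=np.atleast_2d(np.float64(P))
    return cv2.projectPoints(P,cv2.Rodrigues(T[:3,:3])[0],T[:3,3],K(m),np.array(m["D"]))[0][:,0]
def back(n,uv,z):
    m=camera_model(n);T=m["world_to_cam"];uv=np.float64(uv).reshape(-1,1,2)
    d=cv2.undistortPoints(uv,K(m),np.array(m["D"]))[:,0];d=np.c_[d,np.ones(len(d))]@T[:3,:3]
    c=-T[:3,:3].T@T[:3,3]; return c+d*((z-c[2])/d[:,2])[:,None]
E
python3 - <<'E'
from h import *
print(proj("top",[[0,0,0],[262,567,223],[400,0,0]]),proj("scene",[[0,0,0],[262,567,223],[400,0,0]]))
s=800/512
kn={'small':(352,306),'medium':(271,371),'large':(461,302),'largest':(543,343)}
rim={'small_c':((188,287),84),'medium_c':((320,222),96),'large_c':((622,272),108),'largest_c':((467,197),120),'bowl':((271,292),46),'mirror':((522,286),12),'closed':((210,130),130)}
for k,v in kn.items(): print(k,back("top",np.array(v)/s,46).round())
for k,(v,z) in rim.items(): print(k,back("top",np.array(v)/s,z).round())
for n,box in(("top",(100,130,440,280)),("scene",(60,110,400,350))):
    im=cv2.imread(f"pics/{n}0.png");x0,y0,x1,y1=box
    k=800/(x1-x0); k=min(k,600/(y1-y0)); cv2.imwrite(f"pics/{n}0c.png",cv2.resize(im[y0:y1,x0:x1],None,fx=k,fy=k,interpolation=cv2.INTER_CUBIC));print(k)
E
```

```text
[[261.45891384 350.20072066]
 [ 41.18725643 274.45138649]
 [258.38556839 219.97292314]] [[172.89256818  94.67977656]
 [377.17238551  30.65308264]
 [230.53991466 184.80064479]]
small [[474.  99.  46.]]
medium [[351. 258.  46.]]
large [[ 477. -113.   46.]]
largest [[ 393. -269.   46.]]
small_c [[513. 408.  84.]]
medium_c [[629. 154.  96.]]
large_c [[ 520. -410.  108.]]
largest_c [[ 665. -122.  120.]]
bowl [[505. 257.  46.]]
mirror [[ 510. -241.   12.]]
closed [[804. 356. 130.]]
2.3529411764705883
2.3529411764705883
```

View pics/top0c.png

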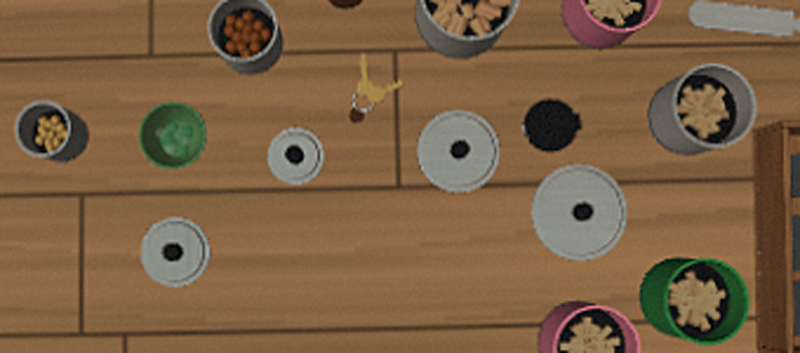

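View pics/scene0c.png

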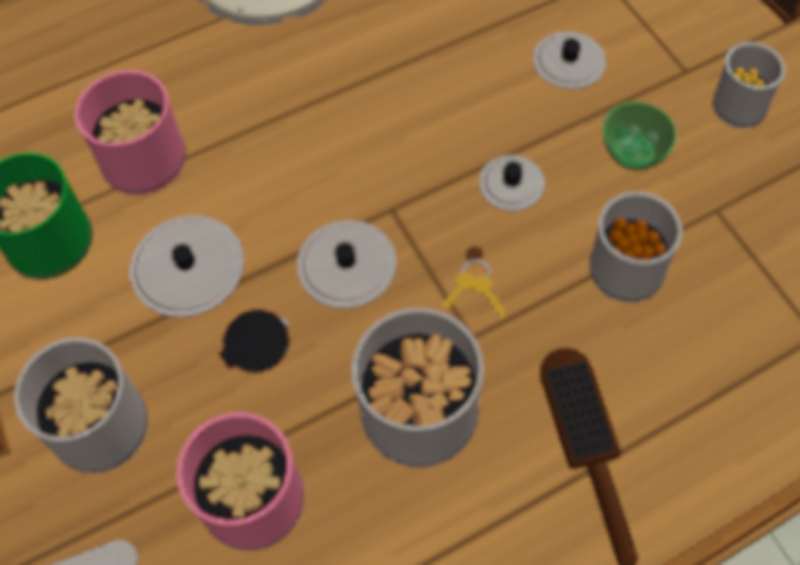

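```bash
cat > fit.py <<'E'
from h import *
from scipy.optimize import least_squares
t=np.linspace(0,2*np.pi,73)[:-1]
def circ(x,y,z,d): return np.c_[x+d/2*np.cos(t),y+d/2*np.sin(t),0*t+z]
CAN={'small_c':(70,84),'medium_c':(86,96),'large_c':(104,108),'largest_c':(122,120)}
LID={'small':76,'medium':92,'large':110,'largest':128}
G={'small':(474,99),'medium':(351,258),'large':(477,-113),'largest':(393,-269),'small_c':(513,408),'medium_c':(629,154),'large_c':(520,-410),'largest_c':(665,-122)}
def pts(k,x,y,z0=0):
    if k in CAN: d,h=CAN[k]; return np.r_[circ(x,y,z0,d),circ(x,y,z0+h,d)]
    d=LID[k]; return np.r_[circ(x,y,z0+14,d),circ(x,y,z0+20,d),circ(x,y,z0+46,24)]
def mom(hull):
    m=cv2.moments(np.float32(hull)); return np.array([m['m10']/m['m00'],m['m01']/m['m00']]),m['m00']
def fit(im,n,k,g,z0=0,dump=None):
    hsv=cv2.cvtColor(im,cv2.COLOR_RGB2HSV)
    mask=((hsv[:,:,1]<75)).astype(np.uint8)
    ph=cv2.convexHull(np.float32(proj(n,pts(k,*g,z0))))
    roi=np.zeros_like(mask);cv2.fillPoly(roi,[np.int32(ph)],1);roi=cv2.dilate(roi,np.ones((9,9)))
    nl,lab=cv2.connectedComponents(mask*roi)
    c=np.bincount(lab[lab>0]).argmax()
    ys,xs=np.where(lab==c); 
    q=np.r_[[ (xs+a,ys+b) for a in(-.5,.5) for b in(-.5,.5)]].transpose(0,2,1).reshape(-1,2)
    hull=cv2.convexHull(np.float32(q)); c0,a0=mom(hull)
    f=lambda p: mom(cv2.convexHull(np.float32(proj(n,pts(k,*p,z0)))))[0]-c0
    r=least_squares(f,g,diff_step=1e-3)
    return r.x, a0/mom(cv2.convexHull(np.float32(proj(n,pts(k,*r.x,z0)))))[1]
E
python3 - <<'E'
from fit import *
I={n:cv2.imread(f"pics/{n}0.png")[:,:,::-1].copy() for n in("top","scene")}
for k in G:
    print(k,*[ (fit(I[n],n,k,G[k])[0].round(1),round(fit(I[n],n,k,G[k])[1],3)) for n in I])
E
```

```text
small (array([476.5, 101.6]), 1.05) (array([478.9, 103.2]), 1.01)
medium (array([354. , 261.9]), 1.022) (array([356.1, 263. ]), 0.977)
large (array([ 477.9, -113.4]), 1.028) (array([ 480.9, -112.8]), 1.002)
largest (array([ 393.8, -271.4]), 1.017) (array([ 396.6, -270.2]), 0.997)
small_c (array([512.2, 419.2]), 1.045) (array([510.6, 422.5]), 0.997)
medium_c (array([634.3, 161.3]), 1.039) (array([632.1, 164.7]), 1.013)
large_c (array([ 519.6, -426. ]), 1.022) (array([ 518.7, -423.9]), 1.002)
largest_c (array([ 667.1, -123.9]), 1.033) (array([ 665.1, -120.4]), 1.017)
```

```bash
python3 - <<'E'
from fit import *
I={n:cv2.imread(f"pics/{n}0.png")[:,:,::-1].copy() for n in("top","scene")}
P={}
for n,box in(("top",(100,95,440,260)),("scene",(60,110,400,350))):
    x0,y0,x1,y1=box
    im=I[n][y0:y1,x0:x1,::-1]; S=7 
    im=cv2.resize(im,None,fx=S,fy=S,interpolation=cv2.INTER_CUBIC)
    for k in G:
        p=np.mean([fit(I[m],m,k,G[k])[0] for m in I],0); P[k]=p
        if k in CAN: d,h=CAN[k]; L=[circ(*p,0,d),circ(*p,h,d),circ(*p,h,d-6)]
        else: L=[circ(*p,20,LID[k]),circ(*p,46,24)]
        for l in L:
            q=(proj(n,l)+.5-[x0,y0])*S; cv2.polylines(im,[np.int32(q)],True,(0,0,255),2)
    cv2.imwrite(f"pics/{n}_ov.png",im)
    a=np.vsplit(im,[im.shape[0]//2]) 
    cv2.imwrite(f"pics/{n}_ovs.png",cv2.resize(im,None,fx=1/3,fy=1/3,interpolation=cv2.INTER_AREA))
print(P)
E
```

```text
{'small': array([477.65829891, 102.39720538]), 'medium': array([355.05896701, 262.42896606]), 'large': array([ 479.41622728, -113.08937294]), 'largest': array([ 395.18298869, -270.77608484]), 'small_c': array([511.39435643, 420.84599216]), 'medium_c': array([633.21721538, 162.97063075]), 'large_c': array([ 519.11272404, -424.94721355]), 'largest_c': array([ 666.09898537, -122.1276752 ])}
```

View pics/top_ovs.png

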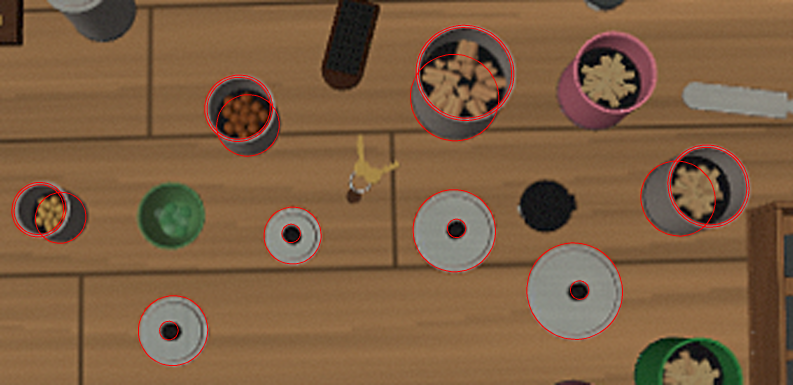

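View pics/scene_ovs.png

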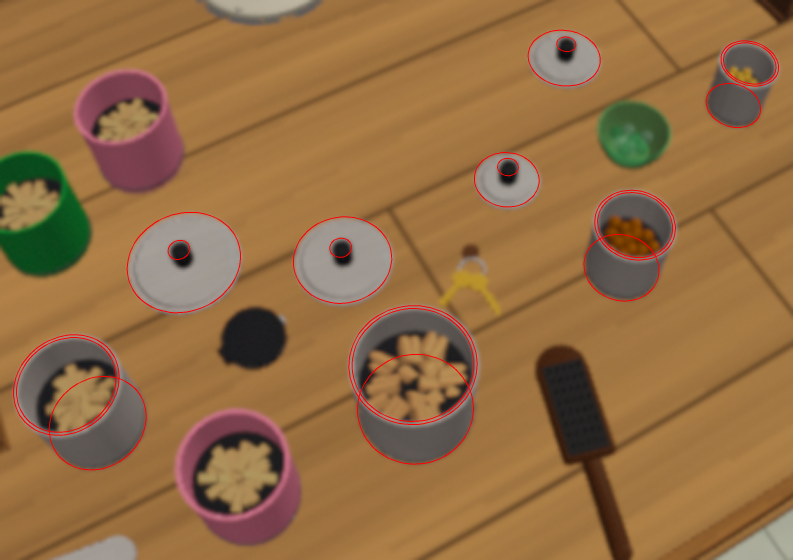

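```bash
cat >> h.py <<'E'
from scipy.spatial.transform import Rotation as Ro
def delta(x,y,z):
    s=sense();R=Ro.from_rotvec(s["tcp_rot"]).as_matrix();return (R.T@(np.array([x,y,z])-s["tcp_pos"])).round(1)
E
python3 - <<'E'
from h import *
import station
fo=station.finger_overhang
try: print(fo())
except Exception as e: print(fo,e)
s=sense();print(Ro.from_rotvec(s["tcp_rot"]).as_matrix().round(3))
for p in [(355,262.4,220),(355,262.4,110),(633,163,220)]: print(delta(*p))
E
```

```text
25.0 'float' object is not callable
[[-0.001  0.907 -0.42 ]
 [-0.002 -0.42  -0.907]
 [-1.     0.     0.002]]
[  3.4 211.9 237.1]
[113.4 211.9 236.9]
[  3.4 505.9 210.4]
```

>>> move_arm(steps="3 212 237 0 -0.2;3 212 237 0 -0.2;3 212 237 0 -0.2;3 212 237 0 -0.2;3 212 237 0 -0.2;3 212 237 0 -0.2;3 212 237 0 -0.2;3 212 237 0 -0.2;3 212 237 0 -0.2;3 212 237 0 -0.2;113 212 237 0 -0.2;113 212 237 0 -0.2;113 212 237 0 -0.2;113 212 237 0 -0.2;113 212 237 0 -0.2", newtons=60)

```text
time: 1.35
tcp_pos: [354.9, 262.7, 109.8]
tcp_rot: [1.515, 0.97, -1.523]
contact_force: [1.6, 1.2, 0.6]
finger_gap: 50.9
```

```bash
python3 - <<'E'
from h import *
s=sense();print(s["time"],s["tcp_pos"],s["finger_gap"],s["contact_force"])
print(delta(355,262.4,50))
im=snapshot("top");cv2.imwrite("pics/t1.png",cv2.resize(im[170:290,100:260,::-1],None,fx=5,fy=5,interpolation=cv2.INTER_CUBIC))
im=snapshot("scene");cv2.imwrite("pics/s1.png",cv2.resize(im[50:170,230:390,::-1],None,fx=5,fy=5,interpolation=cv2.INTER_CUBIC))
E
```

```text
1.35 [354.85141487 262.65191718 109.75438157] 50.938322249609676 [1.64878142 1.17006628 0.6499347 ]
[59.8  0.2 -0.1]
```

View pics/t1.png

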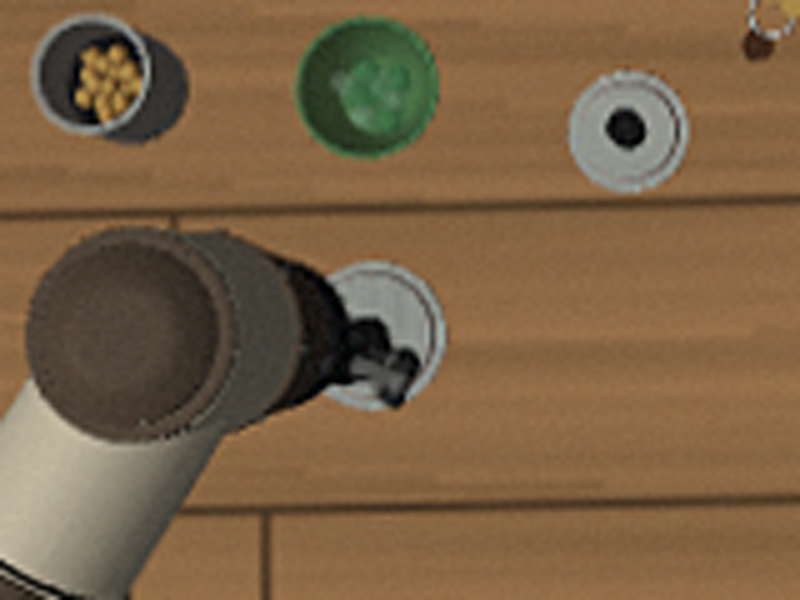

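View pics/s1.png

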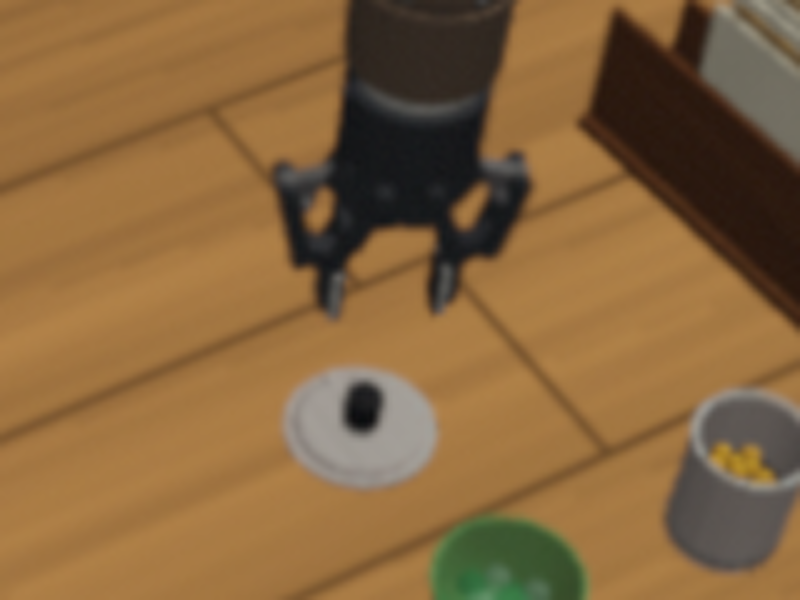

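```bash
python3 - <<'E'
from h import *
print((proj("scene",[[355,262.6,85],[355,262.6,46]])-[230,50]+.5)*5)
E
```

```text
[[370.78288969 350.11113287]
 [363.78281192 394.63606693]]
```

```bash
python3 - <<'E'
from h import *
for z in(85,95,105,115,125): print(z,back("scene",[[334/5+230-.5,312/5+50-.5],[440/5+230-.5,306/5+50-.5]],z).round(0).tolist(),back("top",[[400/5+100-.5,400/5+170-.5]],z).round(0).tolist())
R=Ro.from_rotvec(sense()["tcp_rot"]).as_matrix();p=sense()["tcp_pos"]
for zz in(25,-25):
  for xx in (25,12,0):
    w=p+R@[xx,0,zz]
    print(zz,xx,w.round(),((proj("scene",w)-[230,50]+.5)*5).round(),((proj("top",w)-[100,170]+.5)*5).round())
E
```

```text
85 [[320.0, 260.0, 85.0], [346.0, 317.0, 85.0]] [[316.0, 232.0, 85.0]]
95 [[328.0, 254.0, 95.0], [353.0, 310.0, 95.0]] [[316.0, 230.0, 95.0]]
105 [[335.0, 248.0, 105.0], [360.0, 304.0, 105.0]] [[317.0, 228.0, 105.0]]
115 [[342.0, 243.0, 115.0], [367.0, 298.0, 115.0]] [[317.0, 226.0, 115.0]]
125 [[349.0, 237.0, 125.0], [374.0, 291.0, 125.0]] [[317.0, 224.0, 125.0]]
25 25 [346. 241.  87.] [[331. 350.]] [[383. 349.]]
25 12 [346. 241. 100.] [[333. 335.]] [[378. 349.]]
25 0 [346. 241. 112.] [[335. 320.]] [[374. 350.]]
-25 25 [367. 287.  87.] [[418. 346.]] [[305. 315.]]
-25 12 [367. 287. 100.] [[420. 330.]] [[300. 314.]]
-25 0 [367. 287. 112.] [[423. 316.]] [[295. 314.]]
```

>>> move_arm(steps="0 0 0 0 1;0 0 0 0 1;0 0 0 0 1;0 0 0 0 1;0 0 0 0 1;0 0 0 0 1")

```text
time: 1.95
tcp_pos: [356.1, 264.2, 112.3]
tcp_rot: [1.522, 0.972, -1.518]
contact_force: [-0.7, -0.5, -0.0]
finger_gap: -0.1
```

```bash
python3 - <<'E'
from h import *
s=sense();p=s["tcp_pos"];R=Ro.from_rotvec(s["tcp_rot"]).as_matrix();print(p,s["finger_gap"])
for n,x0,y0 in(("top",100,170),("scene",230,50)):
    im=snapshot(n)[y0:y0+120,x0:x0+160,::-1];im=cv2.resize(im,None,fx=5,fy=5,interpolation=cv2.INTER_CUBIC)
    for xx,c in((25,(0,0,255)),(0,(0,255,0)),(-48,(255,0,0))):
        q=(proj(n,p+R@[xx,0,0])[0]-[x0,y0]+.5)*5;print(n,xx,q.round()); cv2.circle(im,tuple(int(v) for v in q),4,c,-1)
    cv2.imwrite(f"pics/{n}2.png",im)
E
```

```text
[356.11057066 264.1605175  112.27995052] -0.06803705540907146
top 25 [344. 332.]
top 0 [334. 332.]
top -48 [315. 332.]
scene 25 [375. 348.]
scene 0 [379. 318.]
scene -48 [389. 258.]
```

View pics/scene2.png

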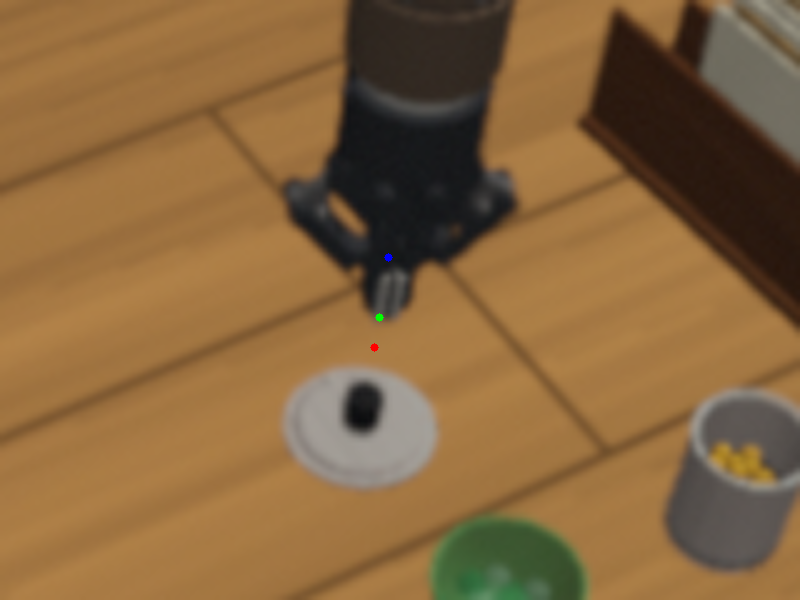

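View pics/top2.png

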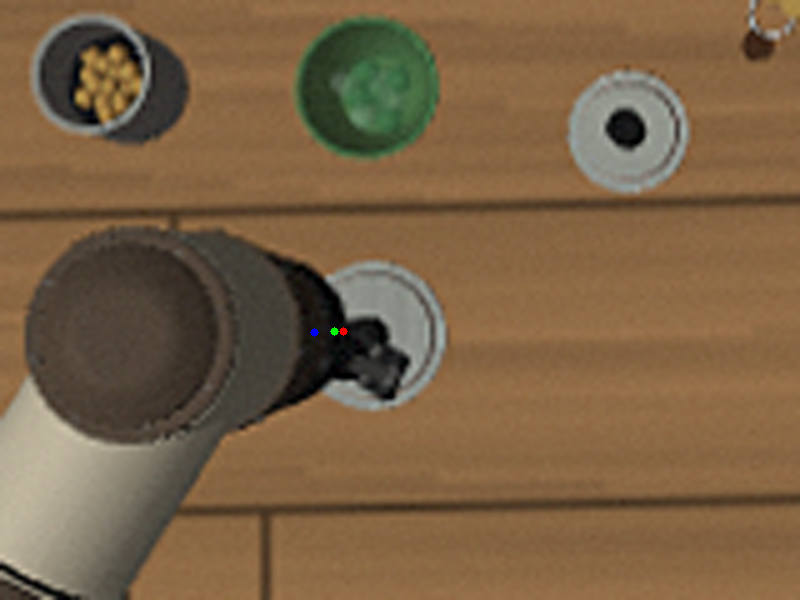

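>>> move_arm(steps="0 0 0 0 -0.2;0 0 0 0 -0.2;0 0 0 0 -0.2;0 0 0 0 -0.2;20 0 0 0 -0.2;35 0 0 0 -0.2;47 0 0 0 -0.2;47 0 0 0 -0.2;47 0 0 0 -0.2")

```text
time: 2.8
tcp_pos: [356.1, 263.9, 64.8]
tcp_rot: [1.52, 0.971, -1.519]
contact_force: [0.8, -0.2, 0.2]
finger_gap: 51.4
```

```bash
cat > look.py <<'E'
from h import *
import sys
def look(tag,boxes):
    s=sense();p=s["tcp_pos"];R=Ro.from_rotvec(s["tcp_rot"]).as_matrix();print(s["time"],p.round(1),R[:,0].round(3),round(s["finger_gap"],1),s["contact_force"].round(1))
    for n,(x0,y0) in boxes.items():
        im=snapshot(n)[y0:y0+120,x0:x0+160,::-1];im=cv2.resize(im,None,fx=5,fy=5,interpolation=cv2.INTER_CUBIC)
        for xx,c in((25,(0,0,255)),(0,(0,255,0))):
            q=(proj(n,p+R@[xx,0,0])[0]-[x0,y0]+.5)*5; cv2.circle(im,tuple(int(v) for v in q),3,c,-1)
        cv2.imwrite(f"pics/{n}_{tag}.png",im)
E
python3 -c "
from look import *
look('3',dict(scene=(230,50),top=(100,170)))"
```

```text
2.8 [356.1 263.9  64.8] [ 0.001 -0.001 -1.   ] 51.4 [ 0.8 -0.2  0.2]
```

View pics/scene_3.png

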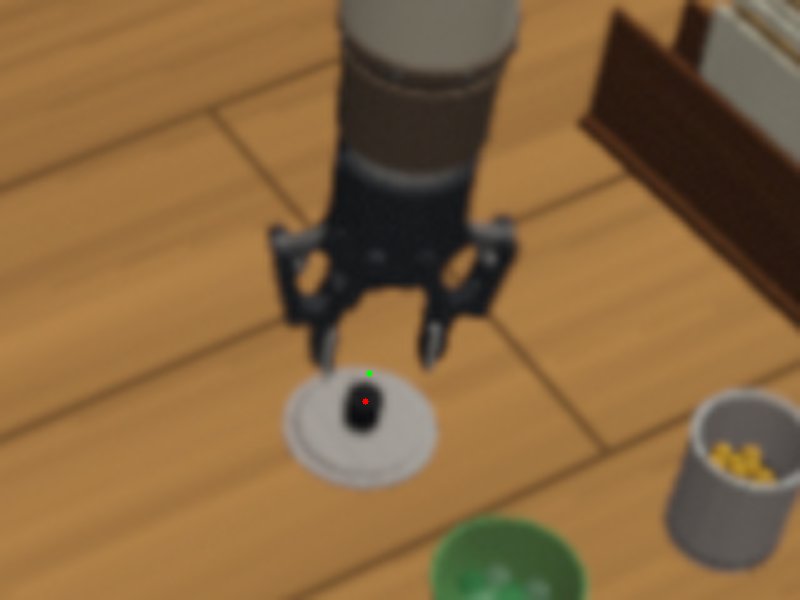

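View pics/top_3.png

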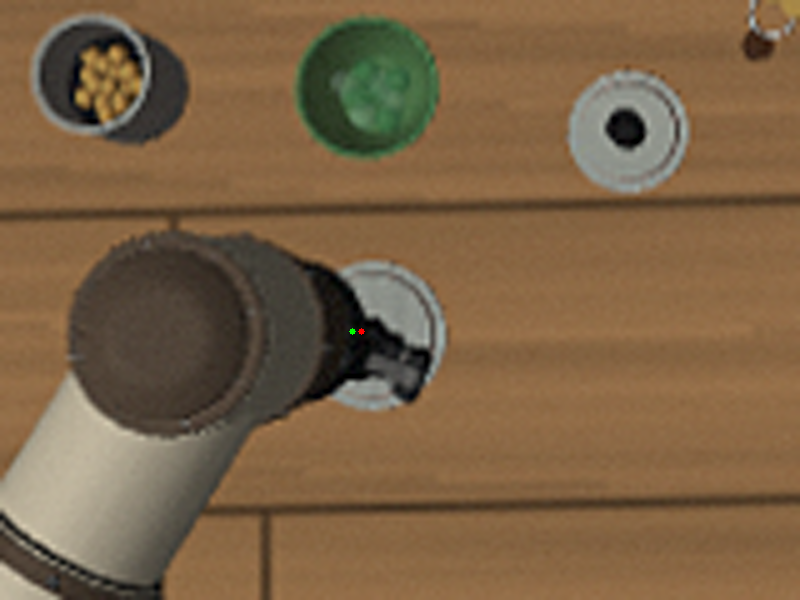

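```bash
python3 -c "
from look import *
print(delta(477.6,102.4,120))"
```

```text
[-54.2 178.   96.5]
```

>>> move_arm(steps="-54 0 0 0 0;-54 0 0 0 0;-54 60 30 0 0;-54 120 65 0 0;-54 178 96 0 0;-54 178 96 0 0;-54 178 96 0 0;-54 178 96 0 0;-54 178 96 0 0;-54 178 96 0 0;-54 178 96 0 0")

```text
time: 3.82
tcp_pos: [477.5, 103.6, 120.3]
tcp_rot: [1.523, 0.974, -1.516]
contact_force: [-0.0, -0.4, 0.3]
finger_gap: 42.9
```

```bash
python3 -c "
from look import *
look('4',dict(scene=(200,80),top=(140,130)))"
```

```text
3.8167 [477.5 103.6 120.3] [ 0.003  0.002 -1.   ] 42.9 [-0.  -0.4  0.3]
```

View pics/top_4.png

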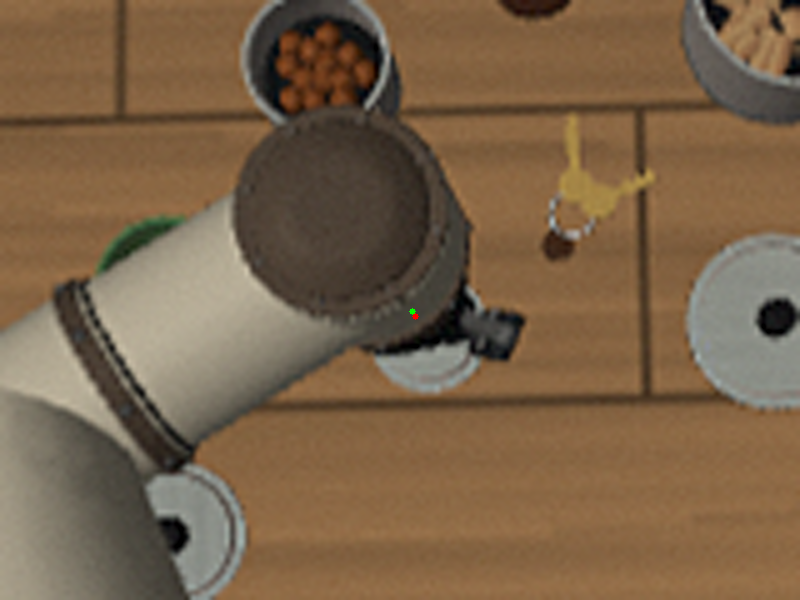

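View pics/scene_4.png

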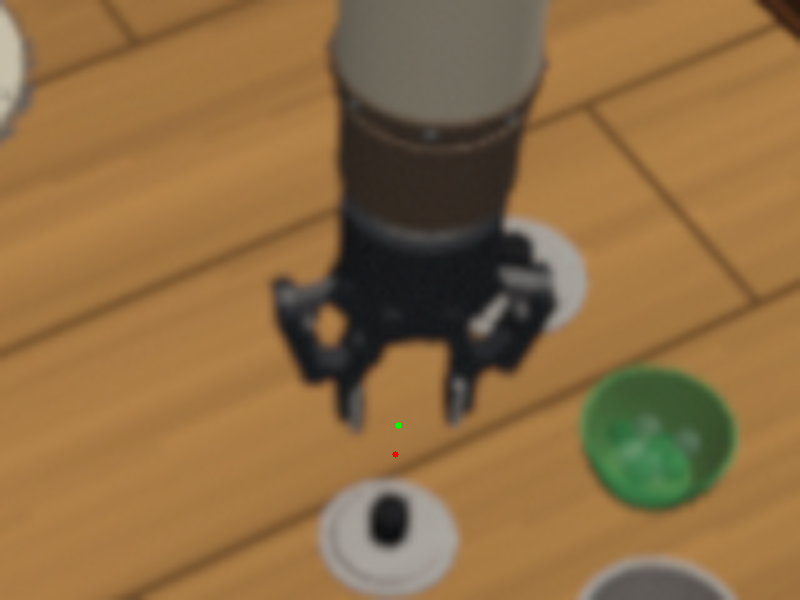

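```bash
python3 -c "
from look import *
s=sense();p=s['tcp_pos'];R=Ro.from_rotvec(s['tcp_rot']).as_matrix()
for n,o in(('scene',(200,80)),('top',(140,130))):
  for x,y,z in[(25,0,0),(0,0,0),(-50,0,0),(-100,0,0),(-150,0,0),(-200,0,0),(-250,0,0),(-45,0,55),(-45,0,-55),(0,0,26),(0,0,-26)]: print(n,x,y,z,((proj(n,p+R@[x,y,z])-o+.5)*5).round()[0])
"
```

```text
scene 25 0 0 [396. 454.]
scene 0 0 0 [399. 426.]
scene -50 0 0 [405. 366.]
scene -100 0 0 [411. 301.]
scene -150 0 0 [418. 232.]
scene -200 0 0 [425. 156.]
scene -250 0 0 [433.  74.]
scene -45 0 55 [293. 379.]
scene -45 0 -55 [515. 365.]
scene 0 0 26 [348. 429.]
scene 0 0 -26 [450. 422.]
top 25 0 0 [415. 317.]
top 0 0 0 [412. 312.]
top -50 0 0 [404. 302.]
top -100 0 0 [396. 291.]
top -150 0 0 [388. 278.]
top -200 0 0 [378. 265.]
top -250 0 0 [367. 249.]
top -45 0 55 [498. 343.]
top -45 0 -55 [313. 263.]
top 0 0 26 [453. 330.]
top 0 0 -26 [370. 294.]
```

>>> move_arm(steps="25 0 0 0 0;45 0 0 0 0;60 0 0 0 0;66 0 0 0 0;70 0 0 0 0;70 0 0 0 0")

```text
time: 4.42
tcp_pos: [477.4, 104.5, 50.0]
tcp_rot: [1.52, 0.975, -1.515]
contact_force: [0.0, -0.4, 0.2]
finger_gap: 42.6
```

```bash
python3 -c "
from look import *
look('5',dict(scene=(200,80),top=(140,130)))"
```

```text
4.4167 [477.4 104.5  50. ] [ 0.003  0.002 -1.   ] 42.6 [ 0.  -0.4  0.2]
```

View pics/scene_5.png

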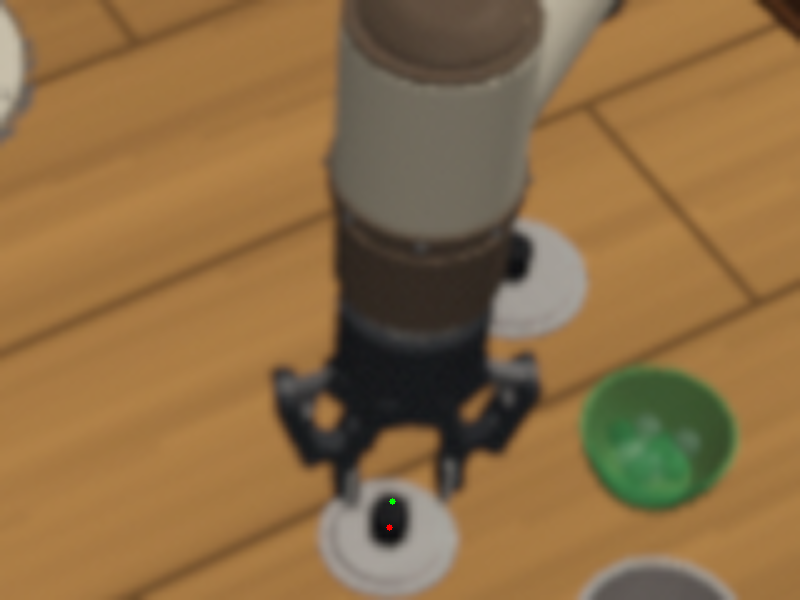

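>>> move_arm(steps="3 0 0 0 0;6 0 0 0 0;8 0 0 0 0;8 0 0 0 0")

```text
time: 4.85
tcp_pos: [478.0, 104.5, 42.7]
tcp_rot: [1.522, 0.974, -1.514]
contact_force: [0.0, -0.2, -0.0]
finger_gap: 42.8
```

>>> move_arm(steps="3 0 0 0 0;5 0 0 0 0;7 0 0 0 0;7 0 0 0 0")

```text
time: 5.18
tcp_pos: [477.8, 104.3, 35.2]
tcp_rot: [1.522, 0.974, -1.515]
contact_force: [0.3, 0.7, 0.4]
finger_gap: 42.5
```

```bash
python3 -c "
from look import *
look('6',dict(scene=(200,80),top=(140,130)))"
```

```text
5.1833 [477.8 104.3  35.2] [ 0.003  0.002 -1.   ] 42.5 [0.3 0.7 0.4]
```

View pics/scene_6.png

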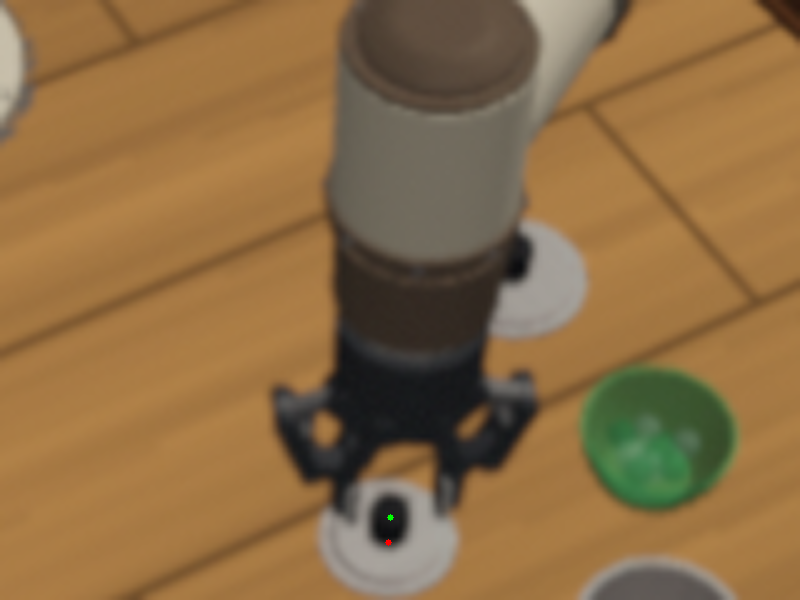

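>>> move_arm(steps="3 0 0 0 0;6 0 0 0 0;9 0 0 0 0;9 0 0 0 0;9 0 0 0 0")

```text
time: 5.7
tcp_pos: [477.8, 104.4, 26.3]
tcp_rot: [1.521, 0.974, -1.515]
contact_force: [-0.3, -0.3, -0.4]
finger_gap: 42.7
```

>>> move_arm(steps="0 0 0 0 0.3;0 0 0 0 0.5;0 0 0 0 0.7;0 0 0 0 0.8;0 0 0 0 0.8;0 0 0 0 0.8", newtons=50)

```text
time: 6.2
tcp_pos: [477.9, 104.3, 26.4]
tcp_rot: [1.521, 0.974, -1.515]
contact_force: [-0.3, -0.3, 2.0]
finger_gap: 21.5
```

```bash
python3 -c "
from look import *
look('7',dict(scene=(200,80),top=(140,130)))"
```

```text
6.2 [477.9 104.3  26.4] [ 0.003  0.002 -1.   ] 21.5 [-0.3 -0.3  2. ]
```

View pics/scene_7.png

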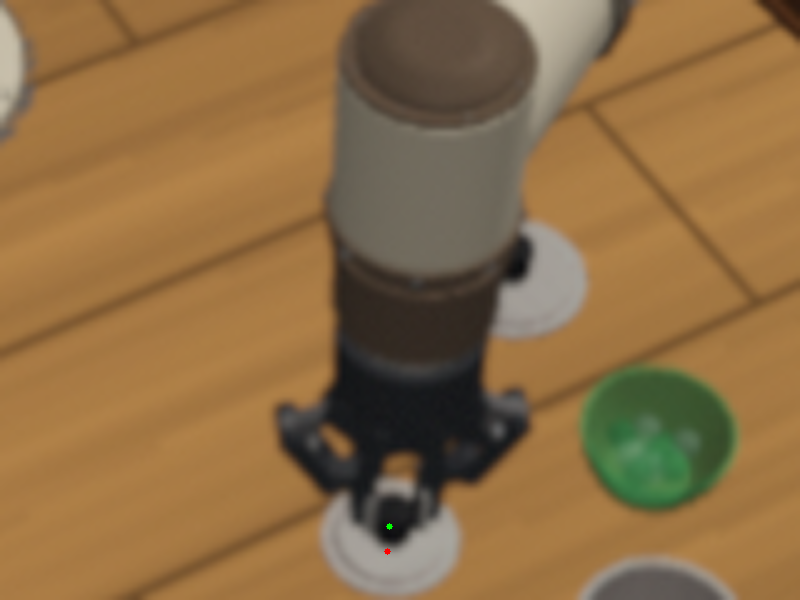

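>>> move_arm(steps="-5 0 0 0 0.9;-15 0 0 0 0.9;-30 0 0 0 0.9;-45 0 0 0 0.9;-60 0 0 0 0.9;-60 0 0 0 0.9;-60 0 0 0 0.9")

```text
time: 6.88
tcp_pos: [478.0, 104.6, 87.1]
tcp_rot: [1.523, 0.974, -1.513]
contact_force: [0.4, -0.1, -0.7]
finger_gap: 21.6
```

```bash
python3 -c "
from look import *
look('8',dict(scene=(200,80),top=(140,130)))"
```

```text
6.8833 [478.  104.6  87.1] [ 0.005  0.003 -1.   ] 21.6 [ 0.4 -0.1 -0.7]
```

View pics/scene_8.png

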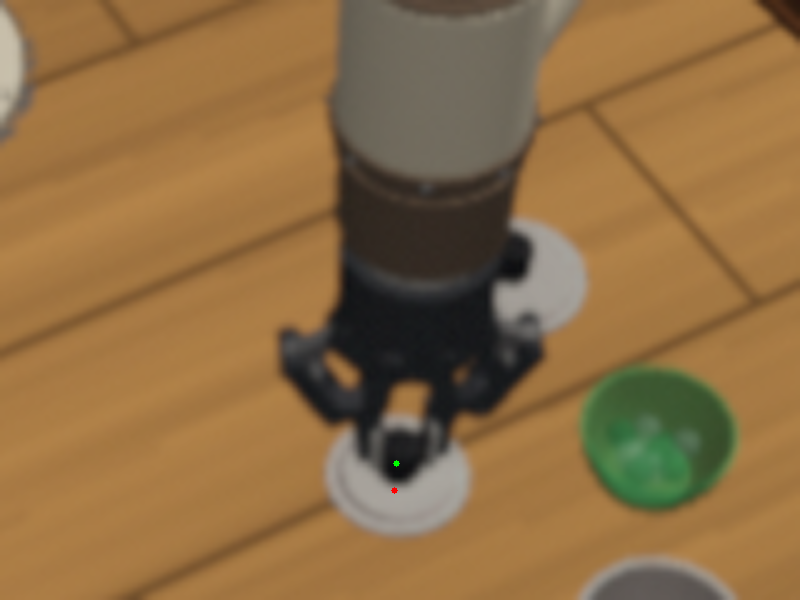

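View pics/top_8.png

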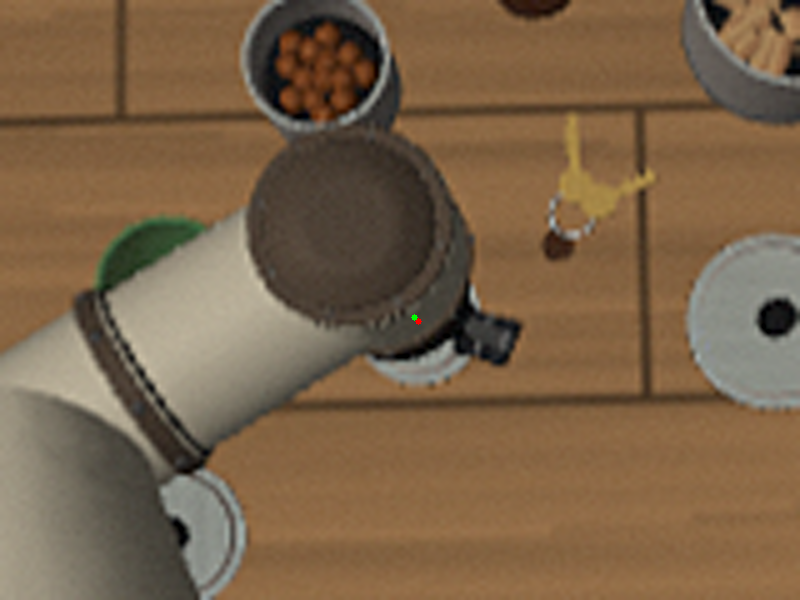

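```bash
cat > lidpos.py <<'E'
from fit import *
def solve(n,o,l,r,b,k,z0,g):
    def f(p):
        q=(proj(n,np.r_[circ(*p,z0+14,LID[k]),circ(*p,z0+20,LID[k])])-o+.5)*5
        return [(q[:,0].min()+q[:,0].max()-l-r)/2,q[:,1].max()-b]
    R=least_squares(f,g,diff_step=1e-4);p=R.x
    q=(proj(n,np.r_[circ(*p,z0+14,LID[k]),circ(*p,z0+20,LID[k])])-o+.5)*5
    return p.round(1),q[:,0].min().round(),q[:,0].max().round(),q[:,1].min().round()
E
python3 -c "
from lidpos import *
print(solve('scene',(200,80),326,470,536,'small',60.7,(477,102)))
print(solve('scene',(200,80),319,458,595,'small',0,(477,102)))
"
```

```text
(array([478. , 105.8]), np.float64(326.0), np.float64(470.0), np.float64(411.0))
(array([476.2, 105.1]), np.float64(319.0), np.float64(458.0), np.float64(473.0))
```

```bash
python3 -c "
from look import *
print(delta(511.4,420.5,145),delta(478,260,145))"
```

```text
[ -58.7 -100.5 -302.2] [ -59.   -64.  -142.3]
```

>>> move_arm(steps="-15 0 0 0 0.9;-35 0 0 0 0.9;-55 -5 -10 0 0.9;-59 -10 -30 0 0.9;-59 -19 -58 0 0.9;-59 -30 -90 0 0.9;-59 -40 -120 0 0.9;-59 -50 -150 0 0.9;-59 -60 -180 0 0.9;-59 -70 -210 0 0.9;-59 -80 -240 0 0.9;-59 -90 -270 0 0.9;-59 -96 -290 0 0.9;-59 -100 -299 0 0.9;-59 -100 -302 0 0.9;-59 -100 -302 0 0.9;-59 -100 -302 0 0.9")

```text
time: 8.4
tcp_pos: [511.5, 418.9, 144.6]
tcp_rot: [1.519, 0.974, -1.518]
contact_force: [-1.0, 0.2, -0.4]
finger_gap: 21.6
```

```bash
python3 -c "
from look import *
look('9',dict(scene=(300,60),top=(60,130)))
print(delta(511.4,420.5,100))"
```

```text
8.4 [511.5 418.9 144.6] [ 0.001  0.    -1.   ] 21.6 [-1.   0.2 -0.4]
[45.3 -1.1 -1.4]
```

View pics/scene_9.png

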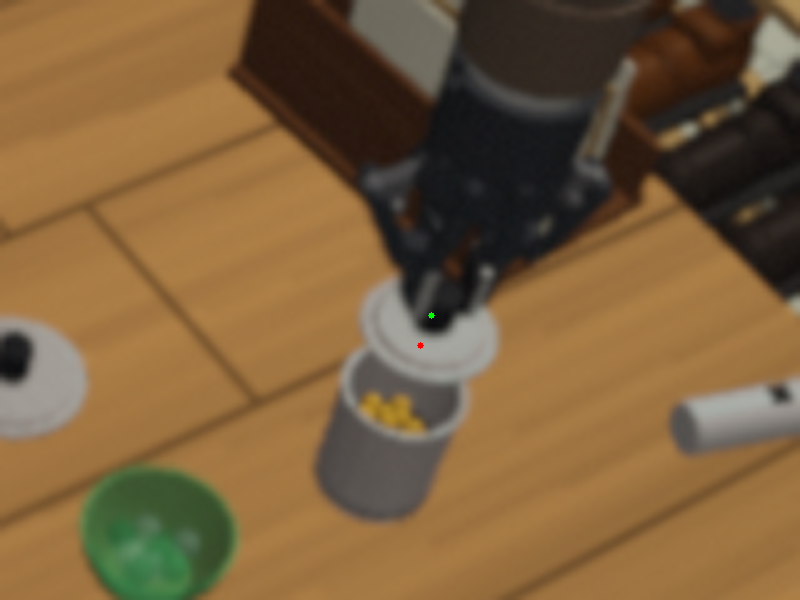

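```bash
python3 -c "
from lidpos import *
print(solve('scene',(300,60),361,499,382,'small',118.2,(511,420)))
# rim check
def rim(p,z,d): 
    q=(proj('scene',circ(*p,z,d))-(300,60)+.5)*5; return q.min(0).round(),q.max(0).round()
print(rim((510.6,422.5),84,70), rim((511.4,420.8),84,70))
"
```

```text
(array([510.8, 421.4]), np.float64(360.0), np.float64(500.0), np.float64(268.0))
(array([347., 336.]), array([470., 432.])) (array([345., 338.]), array([468., 434.]))
```

>>> move_arm(steps="10 0 0 0 0.9;20 0 0 0 0.9;28 0 0 0 0.9;34 0 0 0 0.9;39 0 0 0 0.9;42 0 0 0 0.9;44 0 0 0 0.9;44 0 0 0 0.9")

```text
time: 9.17
tcp_pos: [511.8, 418.7, 100.8]
tcp_rot: [1.52, 0.973, -1.518]
contact_force: [-0.6, -0.4, -0.7]
finger_gap: 21.2
```

>>> move_arm(steps="1 0 0 0 0.9;2 0 0 0 0.9;3 0 0 0 0.9;4 0 0 0 0.9;4 0 0 0 0.9")

```text
time: 9.58
tcp_pos: [511.8, 418.8, 96.8]
tcp_rot: [1.52, 0.974, -1.518]
contact_force: [-0.6, 0.9, -0.1]
finger_gap: 21.4
```

```bash
python3 -c "
from look import *
look('10',dict(scene=(300,60)))"
```

```text
9.5833 [511.8 418.8  96.8] [ 0.001  0.001 -1.   ] 21.4 [-0.6  0.9 -0.1]
```

View pics/scene_10.png

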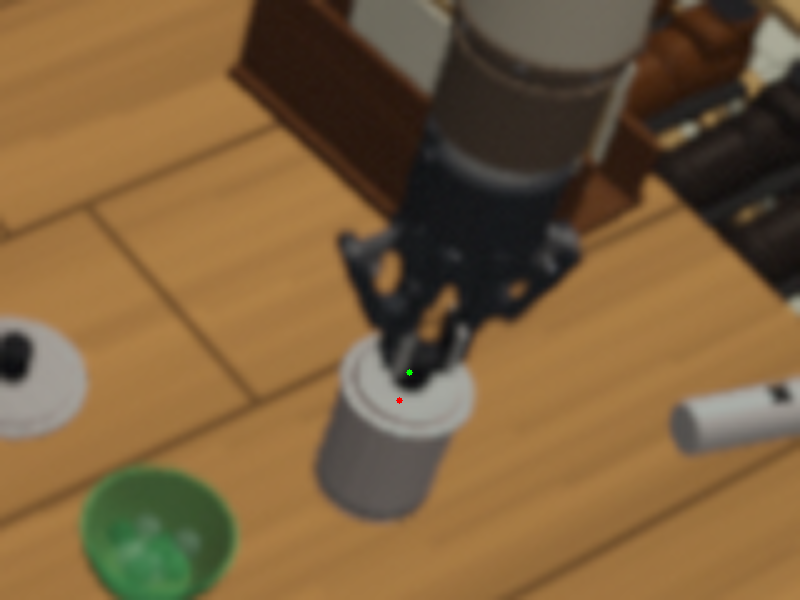

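>>> move_arm(steps="1 0 0 0 0.9;1 0 0 0 0.5;1 0 0 0 0.2;1 0 0 0 0;1 0 0 0 0;1 0 0 0 0;-15 0 0 0 0;-35 0 0 0 0;-60 0 0 0 0;-80 0 0 0 0;-80 0 0 0 0;-80 0 0 0 0")

```text
time: 10.63
tcp_pos: [512.0, 419.3, 178.3]
tcp_rot: [1.523, 0.975, -1.516]
contact_force: [0.3, 0.5, -0.8]
finger_gap: 42.4
```

```bash
python3 -c "
from look import *
look('11',dict(scene=(300,60)))
print(delta(355.2,262.6,175),delta(355.2,262.6,70))"
```

```text
10.6333 [512.  419.3 178.3] [ 0.003  0.003 -1.   ] 42.4 [ 0.3  0.5 -0.8]
[  1.4 -76.7 207. ] [106.4 -76.8 207.1]
```

View pics/scene_11.png

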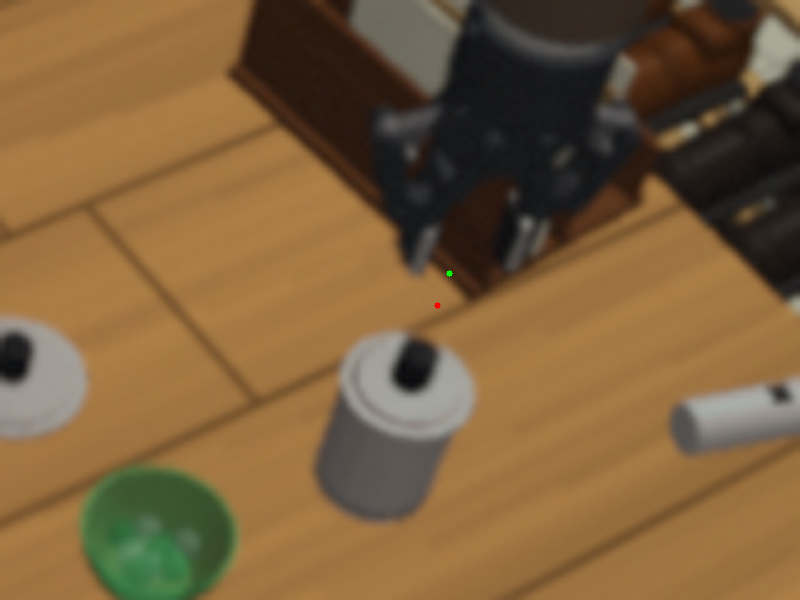

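>>> move_arm(steps="1 -77 207 0 0;1 -77 207 0 0;1 -77 207 0 0;1 -77 207 0 0;1 -77 207 0 0;1 -77 207 0 0;1 -77 207 0 0;40 -77 207 0 0;80 -77 207 0 0;100 -77 207 0 0;106 -77 207 0 0;106 -77 207 0 0;106 -77 207 0 0")

```text
time: 11.77
tcp_pos: [355.8, 263.7, 70.7]
tcp_rot: [1.52, 0.974, -1.517]
contact_force: [-0.4, -0.5, 0.1]
finger_gap: 42.2
```

```bash
python3 -c "
from look import *
look('12',dict(scene=(230,50)))
print(delta(355.2,262.6,26.5))"
```

```text
11.7667 [355.8 263.7  70.7] [ 0.001  0.001 -1.   ] 42.2 [-0.4 -0.5  0.1]
[44.8 -0.2  1.8]
```

View pics/scene_12.png

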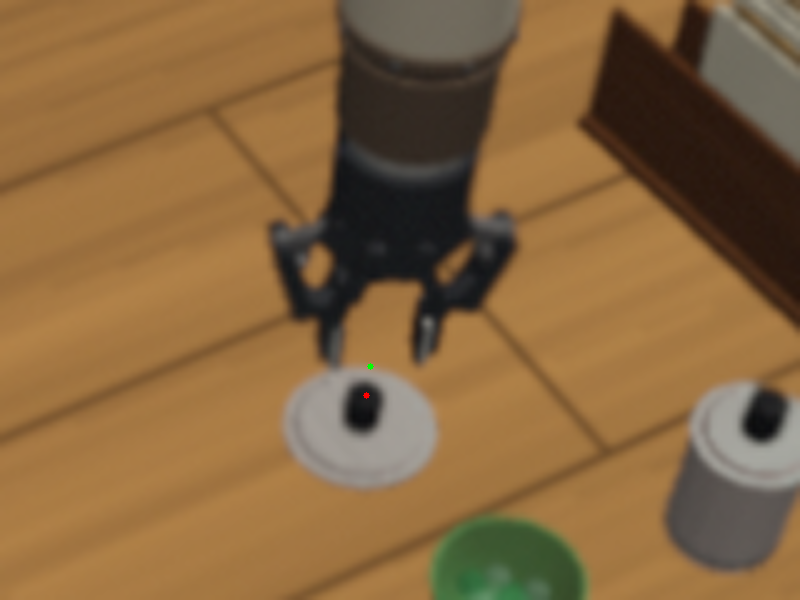

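>>> move_arm(steps="15 0 1 0 0;28 0 2 0 0;36 0 2 0 0;40 0 3 0 0;43 0 3 0 0;44 0 3 0 0;44 0 3 0 0;44 0 3 0 0.4;44 0 3 0 0.6;44 0 3 0 0.8;44 0 3 0 0.9;44 0 3 0 0.9;44 0 3 0 0.9")

```text
time: 12.9
tcp_pos: [355.2, 261.9, 28.0]
tcp_rot: [1.523, 0.975, -1.515]
contact_force: [-1.6, -0.6, 5.4]
finger_gap: 21.4
```

```bash
python3 -c "
from look import *
look('13',dict(scene=(230,50)))
print(delta(633,163,150))"
```

```text
12.9 [355.2 261.9  28. ] [ 0.003  0.003 -1.   ] 21.4 [-1.6 -0.6  5.4]
[-121.5  293.9  -26.5]
```

View pics/scene_13.png

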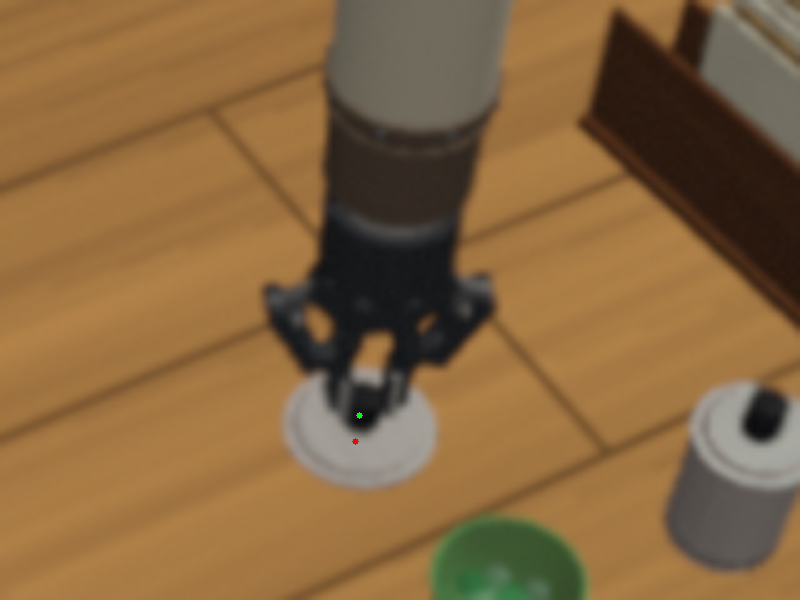

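>>> move_arm(steps="-5 0 0 0 0.9;-20 0 0 0 0.9;-50 0 0 0 0.9;-80 0 0 0 0.9;-110 12 0 0 0.9;-125 40 -3 0 0.9;-125 70 -6 0 0.9;-125 100 -9 0 0.9;-125 130 -12 0 0.9;-125 160 -15 0 0.9;-125 190 -18 0 0.9;-125 220 -20 0 0.9;-125 250 -22 0 0.9;-125 275 -25 0 0.9;-125 288 -26 0 0.9;-125 294 -26 0 0.9;-125 294 -26 0 0.9;-125 294 -26 0 0.9")

```text
time: 14.45
tcp_pos: [632.1, 162.4, 153.2]
tcp_rot: [1.522, 0.976, -1.516]
contact_force: [0.1, -0.8, -0.4]
finger_gap: 21.5
```

```bash
python3 -c "
from look import *
look('14',dict(scene=(250,100),top=(140,90)))
print(delta(633,163,112))"
```

```text
14.45 [632.1 162.4 153.2] [ 0.002  0.003 -1.   ] 21.5 [ 0.1 -0.8 -0.4]
[41.7  1.  -0.4]
```

View pics/scene_14.png

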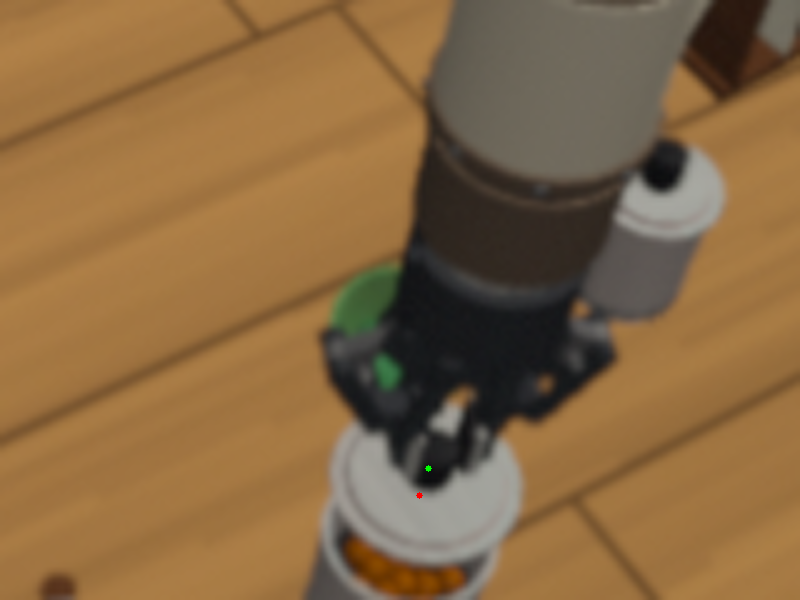

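View pics/top_14.png

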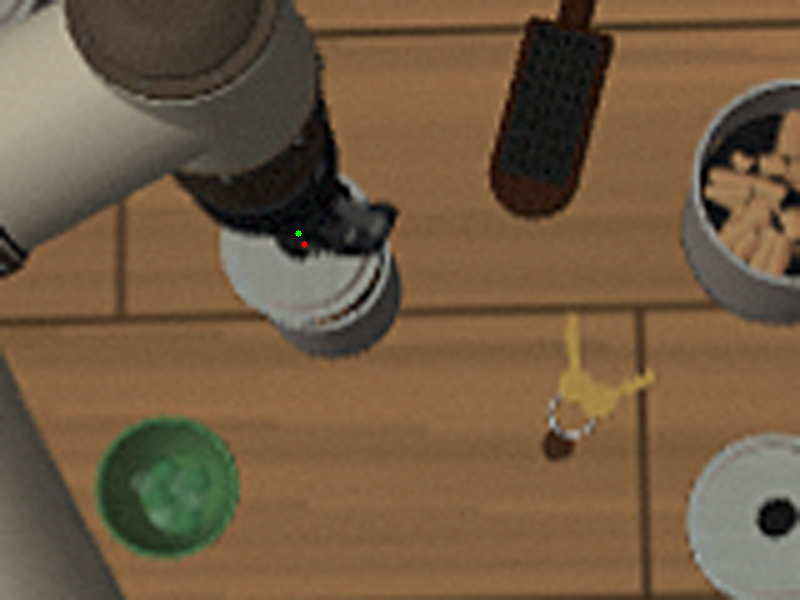

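```bash
python3 -c "
from lidpos import *
print(solve('scene',(250,100),330,522,562,'medium',125.2,(632,162)))
"
```

```text
(array([630. , 164.8]), np.float64(329.0), np.float64(523.0), np.float64(392.0))
```

>>> move_arm(steps="10 1 0 0 0.9;20 1 0 0 0.9;27 1 0 0 0.9;33 1 0 0 0.9;37 1 0 0 0.9;40 1 0 0 0.9;41 1 0 0 0.9;42 1 0 0 0.9;42 1 0 0 0.9")

```text
time: 15.3
tcp_pos: [633.0, 162.6, 111.7]
tcp_rot: [1.522, 0.976, -1.515]
contact_force: [0.1, -0.7, -1.0]
finger_gap: 21.6
```

```bash
python3 -c "
from look import *
look('15',dict(scene=(250,110)))"
```

```text
15.3 [633.  162.6 111.7] [ 0.003  0.004 -1.   ] 21.6 [ 0.1 -0.7 -1. ]
```

View pics/scene_15.png

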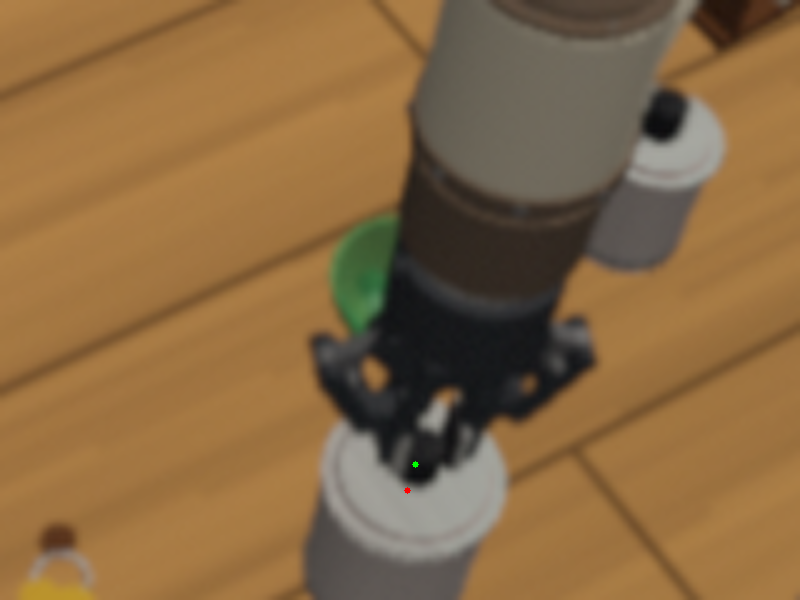

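>>> move_arm(steps="1 0 0 0 0.9;2 0 0 0 0.9;2 0 0 0 0.5;2 0 0 0 0.2;2 0 0 0 0;2 0 0 0 0;2 0 0 0 0;-15 0 0 0 0;-35 0 0 0 0;-60 0 0 0 0;-80 0 0 0 0;-80 0 0 0 0;-80 0 0 0 0")

```text
time: 16.43
tcp_pos: [633.3, 162.7, 193.5]
tcp_rot: [1.526, 0.976, -1.511]
contact_force: [-0.9, 0.4, -0.5]
finger_gap: 42.7
```

```bash
python3 -c "
from look import *
look('16',dict(scene=(250,110)))
print(delta(479.2,-113,190),delta(479.2,-113,75))"
```

```text
16.4333 [633.3 162.7 193.5] [ 0.006  0.005 -1.   ] 42.7 [-0.9  0.4 -0.5]
[ 3.000e-01 -2.460e+01  3.143e+02] [115.2 -24.7 314.8]
```

View pics/scene_16.png

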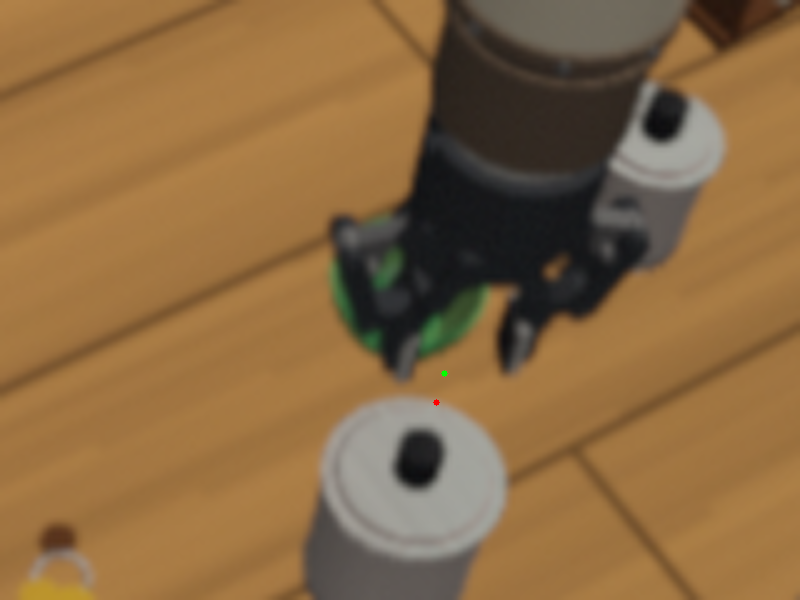

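>>> move_arm(steps="0 -25 315 0 0;0 -25 315 0 0;0 -25 315 0 0;0 -25 315 0 0;0 -25 315 0 0;0 -25 315 0 0;0 -25 315 0 0;0 -25 315 0 0;0 -25 315 0 0;40 -25 315 0 0;80 -25 315 0 0;105 -25 315 0 0;115 -25 315 0 0;115 -25 315 0 0;115 -25 315 0 0")

```text
time: 17.73
tcp_pos: [478.5, -112.9, 74.3]
tcp_rot: [1.521, 0.978, -1.517]
contact_force: [0.6, -0.5, -0.2]
finger_gap: 42.2
```

```bash
python3 -c "
from look import *
look('17',dict(scene=(130,120)))
print(delta(479.2,-113,29))"
```

```text
17.7333 [ 478.5 -112.9   74.3] [ 0.     0.004 -1.   ] 42.2 [ 0.6 -0.5 -0.2]
[46.3 -0.1  0.4]
```

View pics/scene_17.png

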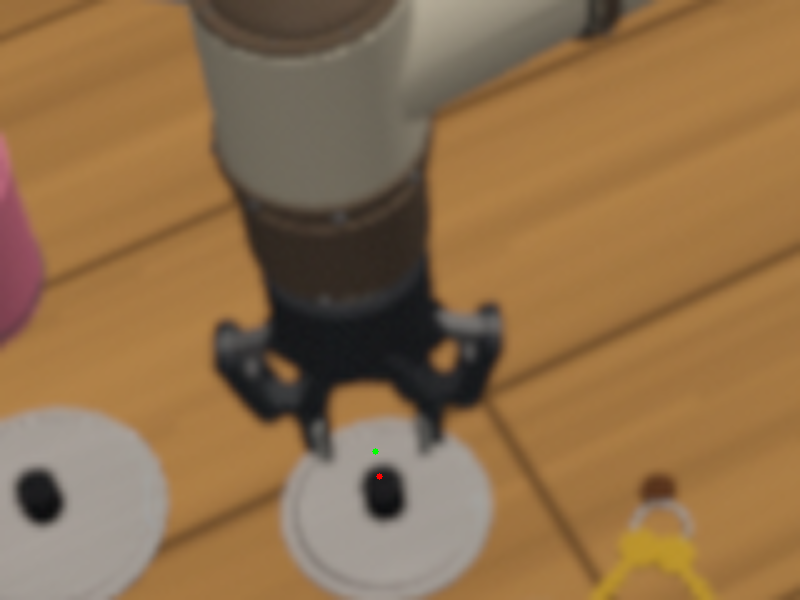

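>>> move_arm(steps="15 0 0 0 0;28 0 0 0 0;36 0 0 0 0;41 0 0 0 0;44 0 0 0 0;45 0 0 0 0;45 0 0 0 0;45 0 0 0 0.4;45 0 0 0 0.6;45 0 0 0 0.8;45 0 0 0 0.9;45 0 0 0 0.9;45 0 0 0 0.9")

```text
time: 18.87
tcp_pos: [480.0, -112.7, 31.1]
tcp_rot: [1.523, 0.976, -1.513]
contact_force: [-1.1, 0.3, 6.1]
finger_gap: 21.0
```

```bash
python3 -c "
from look import *
look('18',dict(scene=(130,120)))
print(delta(519,-425,170))"
```

```text
18.8667 [ 480.  -112.7   31.1] [ 0.004  0.004 -1.   ] 21.0 [-1.1  0.3  6.1]
[-139.9  165.6  267.2]
```

View pics/scene_18.png

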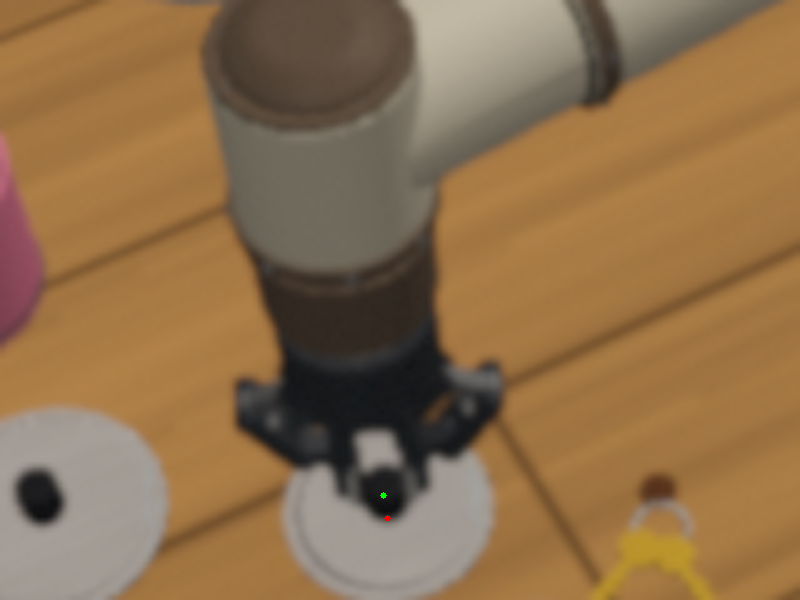

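>>> move_arm(steps="-5 0 0 0 0.9;-20 0 0 0 0.9;-50 0 0 0 0.9;-80 0 0 0 0.9;-110 5 10 0 0.9;-130 15 25 0 0.9;-140 32 50 0 0.9;-140 48 75 0 0.9;-140 64 101 0 0.9;-140 80 128 0 0.9;-140 96 154 0 0.9;-140 112 180 0 0.9;-140 128 206 0 0.9;-140 144 232 0 0.9;-140 156 252 0 0.9;-140 163 263 0 0.9;-140 166 267 0 0.9;-140 166 267 0 0.9;-140 166 267 0 0.9")

```text
time: 20.5
tcp_pos: [519.1, -424.4, 169.7]
tcp_rot: [1.523, 0.977, -1.513]
contact_force: [0.2, 0.5, -1.4]
finger_gap: 20.6
```

```bash
python3 -c "
from look import *
look('19',dict(scene=(20,170),top=(340,130)))
print(sense()['joint_positions'].round(2))
print(delta(519,-425,125))"
```

```text
20.5 [ 519.1 -424.4  169.7] [ 0.003  0.005 -1.   ] 20.6 [ 0.2  0.5 -1.4]
[-0.45  0.5   0.06 -0.01 -1.13  1.59]
[45.2 -0.   1.4]
```

View pics/scene_19.png

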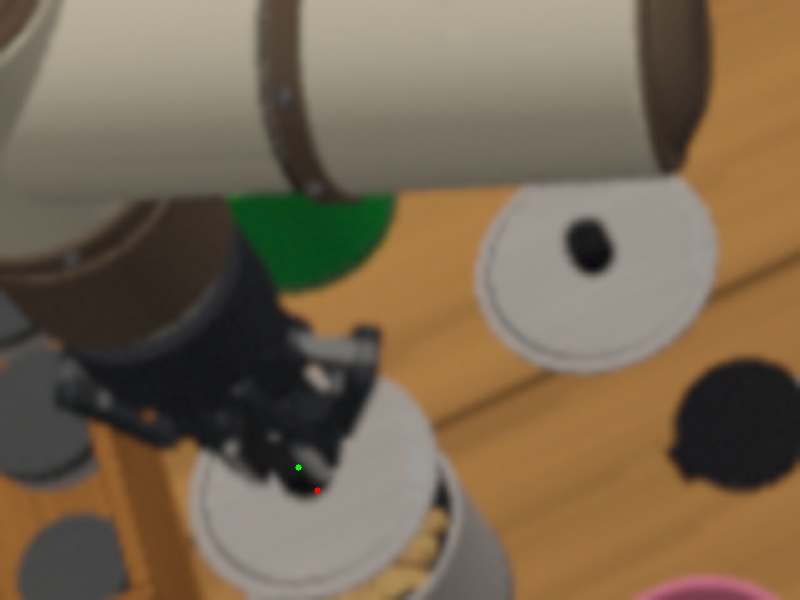

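View pics/top_19.png

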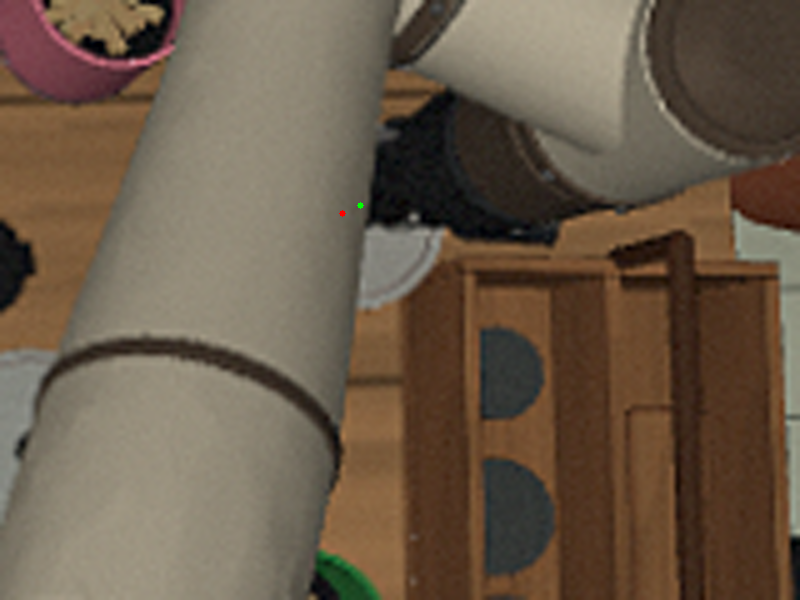

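```bash
python3 -c "
from lidpos import *
print(solve('scene',(20,170),190,438,602,'large',138.7,(519,-425)))
n='scene';o=(20,170)
im=cv2.imread('pics/scene_19.png')
for p,z,d,c in(((519.1,-424.4),158.7,110,(0,0,255)),((518.7,-423.9),108,104,(255,0,0)),((519.1,-425),108,104,(0,255,255))):
    cv2.polylines(im,[np.int32((proj(n,circ(*p,z,d))-o+.5)*5)],True,c,1)
cv2.imwrite('pics/s19o.png',im)
"
```

```text
(array([ 519.4, -422.3]), np.float64(187.0), np.float64(441.0), np.float64(362.0))
```

View pics/s19o.png

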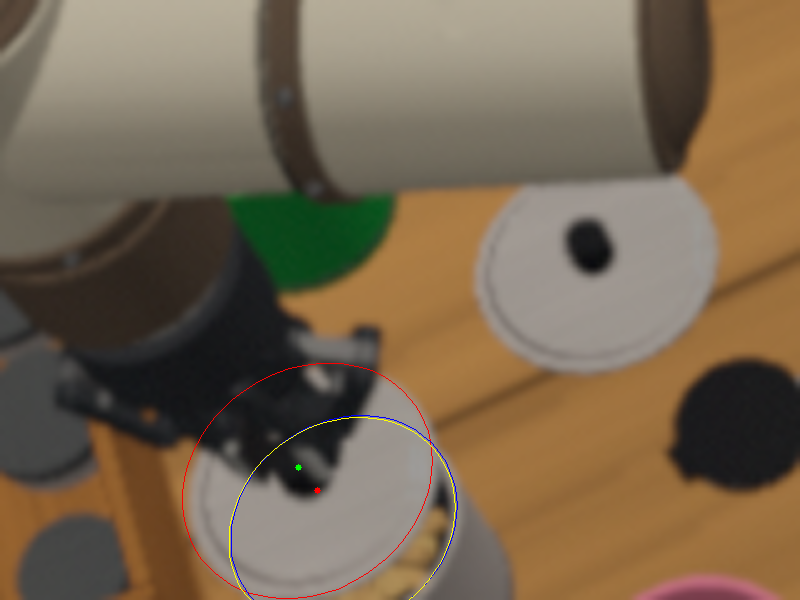

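>>> move_arm(steps="8 0 1 0 0.9;16 0 1 0 0.9;22 0 1 0 0.9;28 0 1 0 0.9;32 0 1 0 0.9;35 0 1 0 0.9;37 0 1 0 0.9;37 0 1 0 0.9")

```text
time: 21.27
tcp_pos: [519.0, -424.6, 132.6]
tcp_rot: [1.522, 0.978, -1.513]
contact_force: [-0.1, -0.7, -0.6]
finger_gap: 21.1
```

```bash
python3 -c "
from look import *
look('20',dict(scene=(20,190)))
"
```

```text
21.2667 [ 519.  -424.6  132.6] [ 0.003  0.005 -1.   ] 21.1 [-0.1 -0.7 -0.6]
```

View pics/scene_20.png

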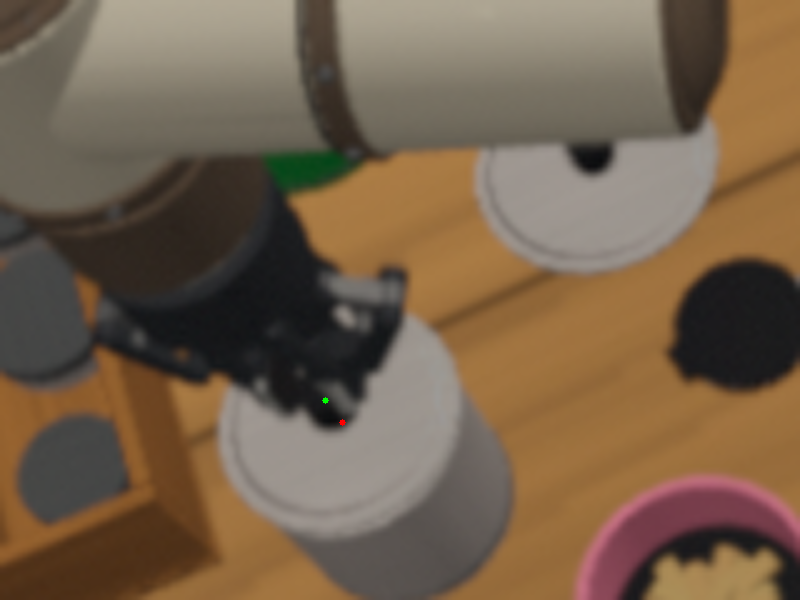

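>>> move_arm(steps="2 0 0 0 0.9;4 0 0 0 0.9;5 0 0 0 0.9;6 0 0 0 0.9;6 0 0 0 0.9")

```text
time: 21.73
tcp_pos: [519.1, -424.6, 126.8]
tcp_rot: [1.522, 0.978, -1.512]
contact_force: [-0.3, 0.1, 0.5]
finger_gap: 20.9
```

>>> move_arm(steps="1 0 0 0 0.9;2 0 0 0 0.9;3 0 0 0 0.9;3 0 0 0 0.9")

```text
time: 22.07
tcp_pos: [519.2, -424.7, 125.2]
tcp_rot: [1.522, 0.977, -1.512]
contact_force: [-1.9, 1.1, 4.7]
finger_gap: 21.0
```

```bash
python3 -c "
from look import *
look('21',dict(scene=(20,190)))
"
```

```text
22.0667 [ 519.2 -424.7  125.2] [ 0.004  0.004 -1.   ] 21.0 [-1.9  1.1  4.7]
```

View pics/scene_21.png

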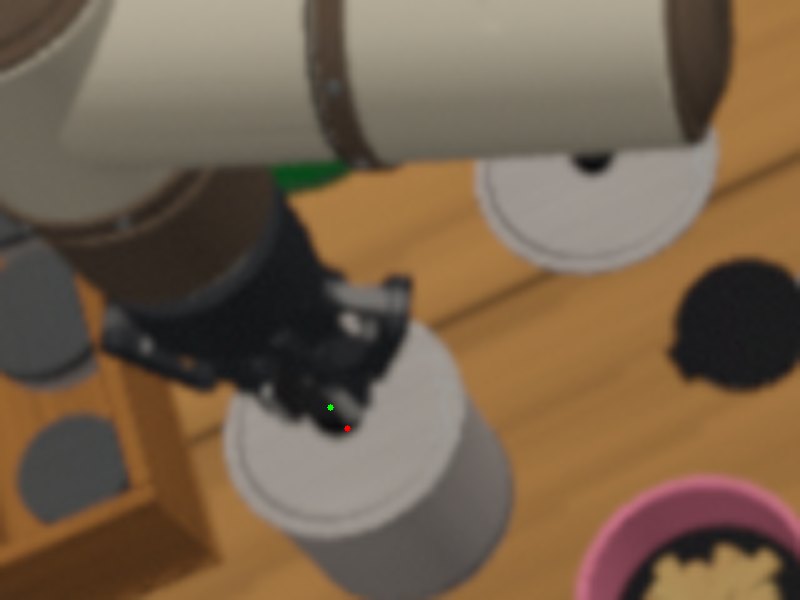

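>>> move_arm(steps="0 0 0 0 0.5;0 0 0 0 0.2;0 0 0 0 0;0 0 0 0 0;0 0 0 0 0;-15 0 0 0 0;-35 0 0 0 0;-60 0 0 0 0;-80 0 0 0 0;-80 0 0 0 0;-80 0 0 0 0")

```text
time: 23.03
tcp_pos: [519.4, -425.3, 206.6]
tcp_rot: [1.523, 0.974, -1.51]
contact_force: [-0.2, 0.4, -0.1]
finger_gap: 42.6
```

```bash
python3 -c "
from look import *
look('22',dict(scene=(20,190)))
print(delta(395.2,-270.6,205),delta(395.2,-270.6,80))
"
```

```text
23.0333 [ 519.4 -425.3  206.6] [ 0.007  0.002 -1.   ] 42.6 [-0.2  0.4 -0.1]
[ 1.000e-01 -1.763e+02 -8.910e+01] [ 125.1 -176.6  -88.4]
```

View pics/scene_22.png

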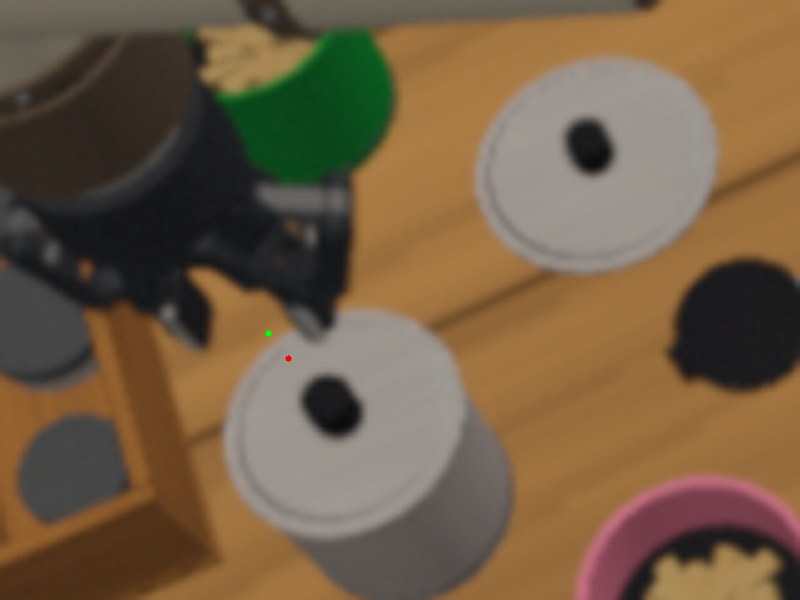

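>>> move_arm(steps="0 -45 -22 0 0;0 -90 -45 0 0;0 -135 -68 0 0;0 -176 -89 0 0;0 -176 -89 0 0;0 -176 -89 0 0;30 -176 -89 0 0;60 -176 -89 0 0;90 -176 -89 0 0;112 -176 -89 0 0;124 -176 -89 0 0;124 -176 -89 0 0;124 -176 -89 0 0")

```text
time: 24.17
tcp_pos: [395.3, -270.2, 80.0]
tcp_rot: [1.521, 0.98, -1.514]
contact_force: [-0.1, -0.5, 1.4]
finger_gap: 43.0
```

```bash
python3 -c "
from look import *
look('23',dict(scene=(60,120)))
print(delta(395.2,-270.6,30))
"
```

```text
24.1667 [ 395.3 -270.2   80. ] [ 0.001  0.005 -1.   ] 43.0 [-0.1 -0.5  1.4]
[51.  -0.9  0.8]
```

View pics/scene_23.png

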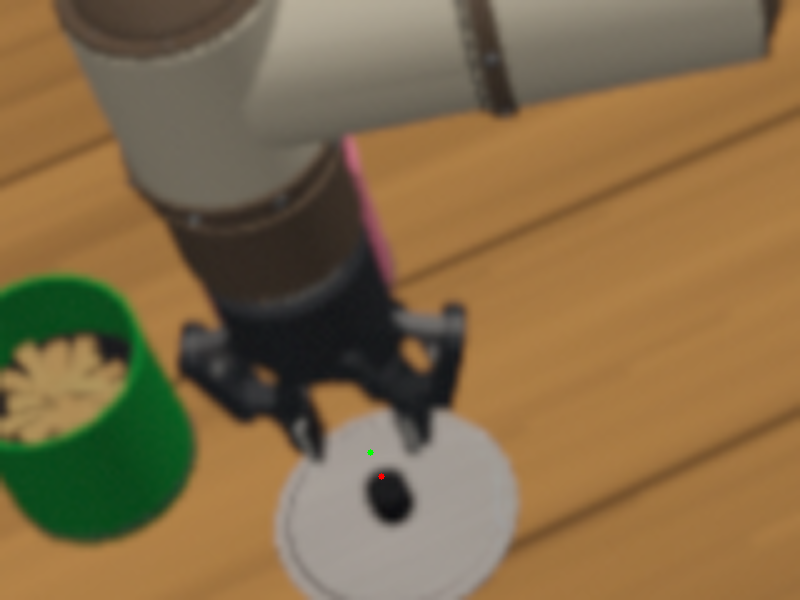

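>>> move_arm(steps="15 0 0 0 0;30 0 0 0 0;39 0 0 0 0;44 0 0 0 0;47 0 0 0 0;49 0 0 0 0;49 0 0 0 0;49 0 0 0 0.4;49 0 0 0 0.6;49 0 0 0 0.8;49 0 0 0 0.9;49 0 0 0 0.9;49 0 0 0 0.9")

```text
time: 25.3
tcp_pos: [396.8, -270.5, 32.9]
tcp_rot: [1.522, 0.977, -1.511]
contact_force: [-0.6, 0.7, 6.1]
finger_gap: 20.2
```

```bash
python3 -c "
from look import *
look('24',dict(scene=(60,120)))
print(delta(395,-270,185),delta(666,-122,185))
"
```

```text
25.3 [ 396.8 -270.5   32.9] [ 0.005  0.004 -1.   ] 20.2 [-0.6  0.7  6.1]
[-152.2   -1.4   -0.5] [-150.3  184.  -247.4]
```

View pics/scene_24.png

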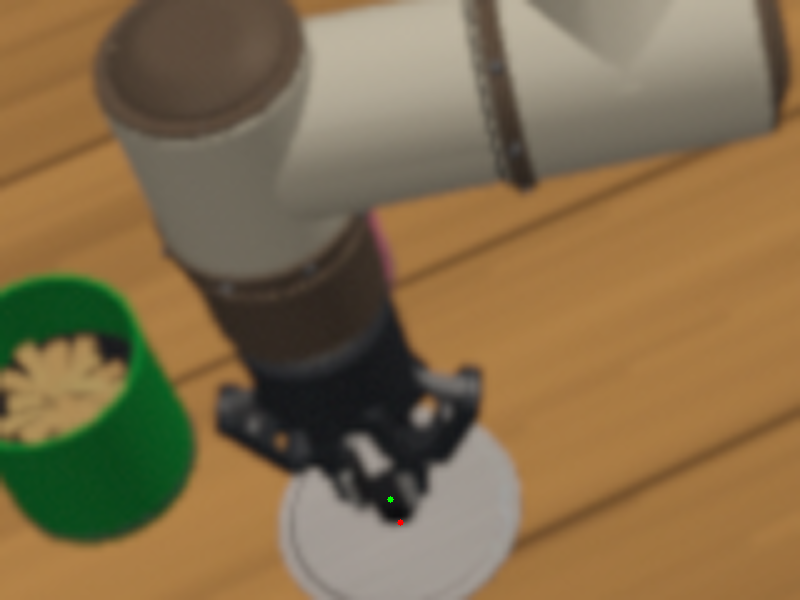

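>>> move_arm(steps="-5 0 0 0 0.9;-20 0 0 0 0.9;-50 0 0 0 0.9;-80 0 0 0 0.9;-112 0 0 0 0.9;-138 8 -10 0 0.9;-152 22 -30 0 0.9;-152 40 -54 0 0.9;-152 58 -78 0 0.9;-152 76 -102 0 0.9;-152 94 -126 0 0.9;-152 112 -150 0 0.9;-152 130 -174 0 0.9;-152 148 -198 0 0.9;-152 166 -222 0 0.9;-152 178 -239 0 0.9;-152 183 -246 0 0.9;-152 184 -247 0 0.9;-152 184 -247 0 0.9;-152 184 -247 0 0.9")

```text
time: 27.02
tcp_pos: [664.7, -122.9, 186.7]
tcp_rot: [1.522, 0.977, -1.512]
contact_force: [0.2, 0.1, -0.9]
finger_gap: 20.5
```

```bash
python3 -c "
from look import *
from fit import circ
look('25',dict(scene=(160,150),top=(220,70)))
n='scene';o=(160,150);p=sense()['tcp_pos']
im=cv2.imread('pics/scene_25.png')
for p,z,d,c in((p[:2],p[2]-33+20,128,(0,0,255)),((665.1,-120.4),120,122,(255,0,0))):
    cv2.polylines(im,[np.int32((proj(n,circ(*p,z,d))-o+.5)*5)],True,c,1)
cv2.imwrite('pics/s25o.png',im)
print(delta(666,-122,145))
"
```

```text
27.0167 [ 664.7 -122.9  186.7] [ 0.004  0.004 -1.   ] 20.5 [ 0.2  0.1 -0.9]
[42.1  0.5 -1.3]
```

View pics/s25o.png

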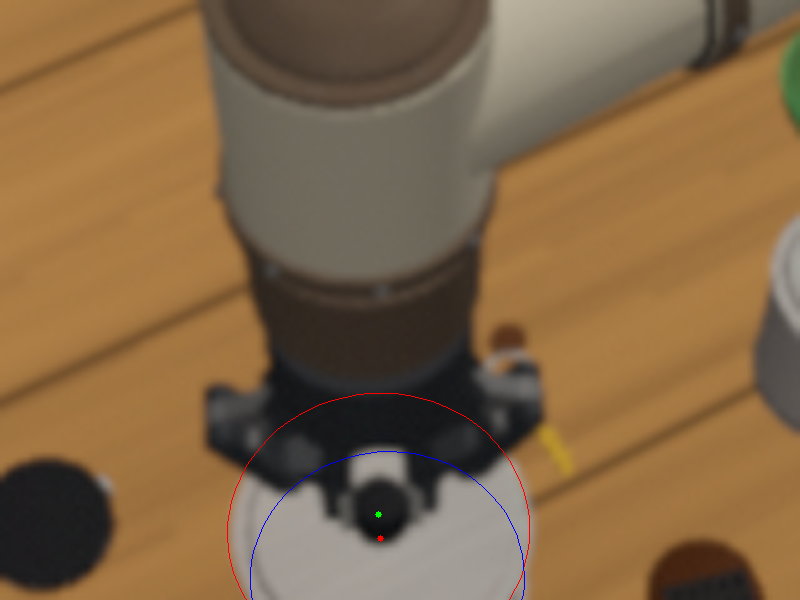

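View pics/top_25.png

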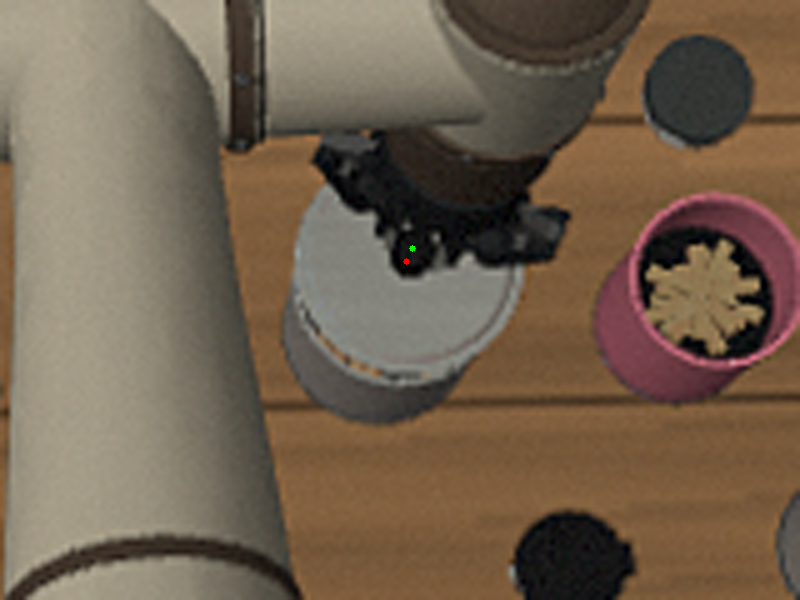

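>>> move_arm(steps="8 1 -1 0 0.9;16 1 -1 0 0.9;23 1 -1 0 0.9;29 1 -1 0 0.9;34 1 -1 0 0.9;37 1 -1 0 0.9;39 1 -1 0 0.9;40 1 -1 0 0.9;40 1 -1 0 0.9")

```text
time: 27.87
tcp_pos: [666.3, -122.5, 147.0]
tcp_rot: [1.522, 0.976, -1.512]
contact_force: [0.3, 0.8, -0.5]
finger_gap: 20.5
```

>>> move_arm(steps="2 0 0 0 0.9;3 0 0 0 0.9;4 0 0 0 0.9;5 0 0 0 0.9;6 0 0 0 0.9;6 0 0 0 0.9")

```text
time: 28.37
tcp_pos: [666.2, -122.4, 140.7]
tcp_rot: [1.522, 0.976, -1.512]
contact_force: [-0.5, 0.2, -1.2]
finger_gap: 20.8
```

```bash
python3 -c "
from look import *
look('26',dict(scene=(160,190),top=(220,70)))
"
```

```text
28.3667 [ 666.2 -122.4  140.7] [ 0.004  0.004 -1.   ] 20.8 [-0.5  0.2 -1.2]
```

View pics/scene_26.png

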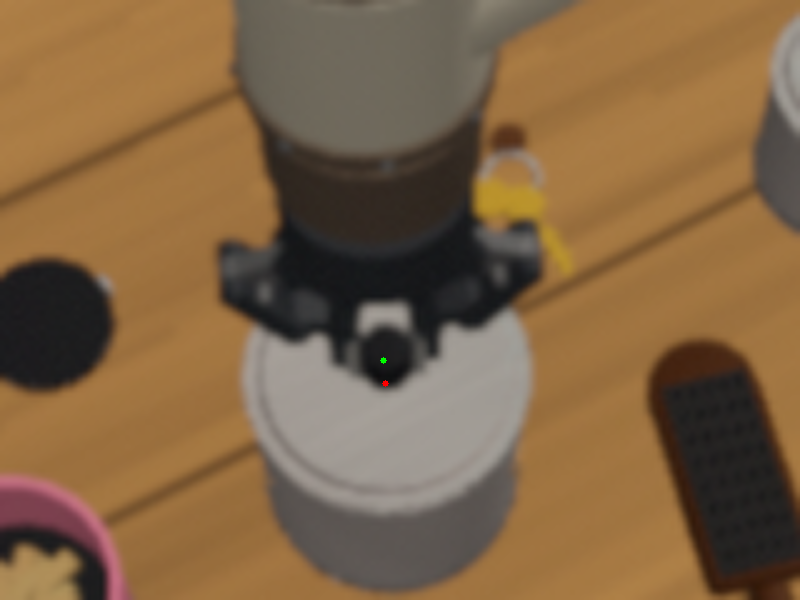

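View pics/top_26.png

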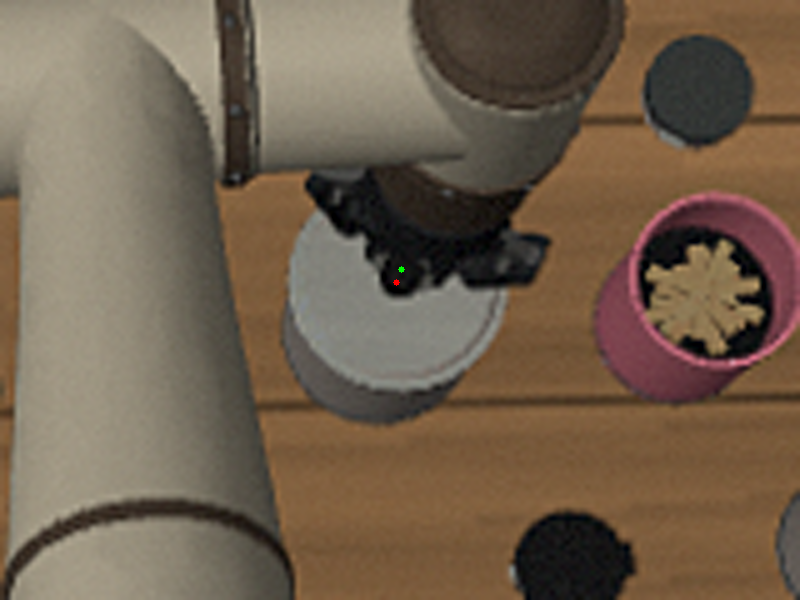

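Seated visually; lower until a light contact, then release.

>>> move_arm(steps="1 0 0 0 0.9;2 0 0 0 0.9;2 0 0 0 0.9;3 0 0 0 0.9;3 0 0 0 0.9")

```text
time: 28.88
tcp_pos: [666.5, -122.4, 139.0]
tcp_rot: [1.522, 0.976, -1.511]
contact_force: [-2.5, 0.9, 3.6]
finger_gap: 20.7
```

>>> move_arm(steps="0 0 0 0 0.5;0 0 0 0 0.2;0 0 0 0 0;0 0 0 0 0;0 0 0 0 0;-15 0 0 0 0;-35 0 0 0 0;-60 0 0 0 0;-80 0 0 0 0;-100 0 0 0 0;-100 0 0 0 0")

```text
time: 29.8
tcp_pos: [668.2, -123.3, 244.4]
tcp_rot: [1.527, 0.969, -1.503]
contact_force: [0.5, 0.6, 1.7]
finger_gap: 42.6
```

```bash
python3 -c "
from look import *
s=sense();print(s['tcp_pos'],s['joint_positions'].round(2))
print(delta(480,-50,270),delta(350,0,300))
"
```

```text
[ 668.21659353 -123.29489054  244.42659835] [ 0.05  0.46  0.18 -0.   -1.27  1.09]
[ -28.2 -201.3   11. ] [ -60.  -340.    19.1]
```

>>> move_arm(steps="0 -40 2 0 0;0 -80 4 0 0;0 -120 6 0 0;0 -160 8 0 0;0 -200 10 0 0;0 -240 12 0 0;0 -270 14 0 0;0 -270 14 0 0;0 -270 14 0 0;0 -270 14 0 0")

```text
time: 30.63
tcp_pos: [417.1, -24.1, 241.2]
tcp_rot: [1.527, 0.969, -1.501]
contact_force: [0.2, 0.3, -0.2]
finger_gap: 42.7
```

```bash
python3 - <<'E'
from fit import *
I={n:snapshot(n) for n in("top","scene")}
for n in I: cv2.imwrite(f"pics/{n}_end.png",cv2.resize(I[n][:,:,::-1],(800,600),interpolation=cv2.INTER_CUBIC)); cv2.imwrite(f"pics/{n}_endraw.png",I[n][:,:,::-1])
C={'small':(511.4,420.8),'medium':(633.2,163),'large':(519.1,-425),'largest':(666.1,-122.1)}
for n,o,box in(("top",0,(60,80,440,240)),("scene",0,(60,110,400,350))):
    x0,y0,x1,y1=box;S=6
    im=cv2.resize(I[n][y0:y1,x0:x1,::-1],None,fx=S,fy=S,interpolation=cv2.INTER_CUBIC)
    for k,p in C.items():
        d,h=CAN[k+'_c']
        for l in(circ(*p,0,d),circ(*p,h+6,LID[k]),circ(*p,h+32,24)):
            cv2.polylines(im,[np.int32((proj(n,l)+.5-[x0,y0])*S)],True,(0,0,255),2)
    cv2.imwrite(f"pics/{n}_endov.png",cv2.resize(im,None,fx=800/im.shape[1],fy=800/im.shape[1],interpolation=cv2.INTER_AREA))
E
```

```text
(no output)
```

View pics/top_endov.png

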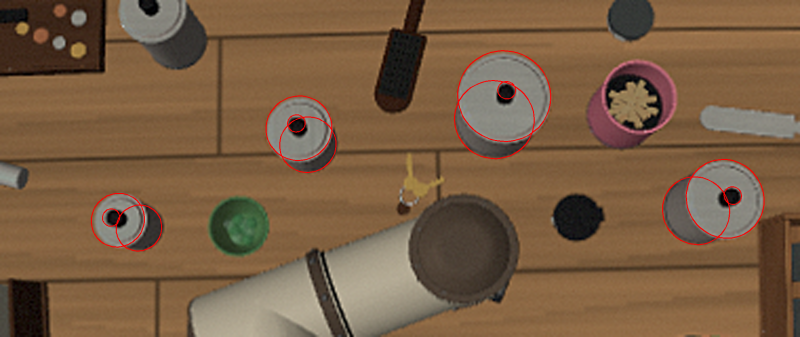

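View pics/scene_endov.png

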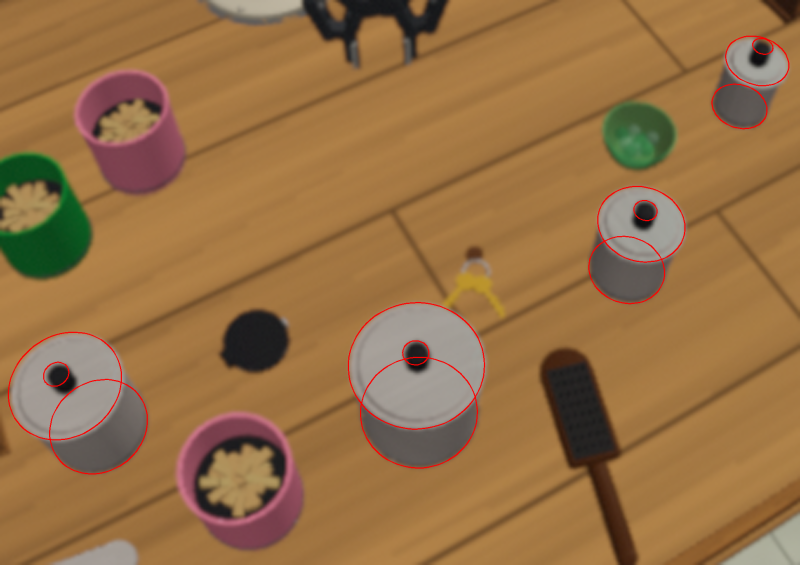

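View pics/scene_end.png

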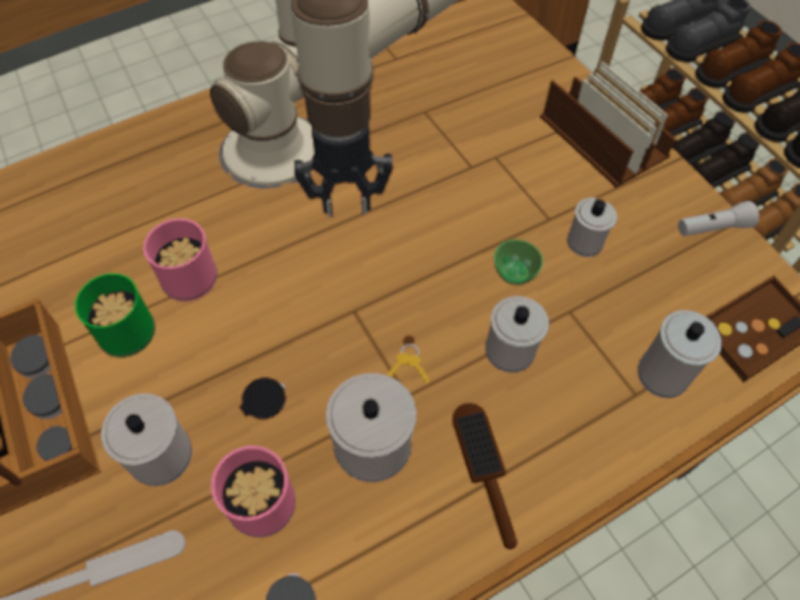

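```bash
python3 - <<'E'
from fit import *
a,b=[cv2.imread(f) for f in("pics/scene0.png","pics/scene_endraw.png")]
d=cv2.absdiff(a,b).max(2)
for nm,(x,y,w) in dict(bowl=(330,168,18),mirror=(168,254,17)).items(): print(nm,d[y-w:y+w,x-w:x+w].max())
t=[]
for k,p in dict(small=(378,143),medium=(331,208),large=(92,277),largest=(238,268)).items():
    x,y=p;t.append(cv2.resize(b[y-32:y+32,x-32:x+32],(390,290) if 0 else (300,300),interpolation=cv2.INTER_CUBIC))
cv2.imwrite("pics/fin.png",np.vstack([np.hstack(t[:2]),np.hstack(t[2:])]))
for n in("scene","top"):
  im=cv2.imread(f"pics/{n}_endraw.png")[:,:,::-1].copy()
E
```

```text
bowl 4
mirror 85
```

View pics/fin.png

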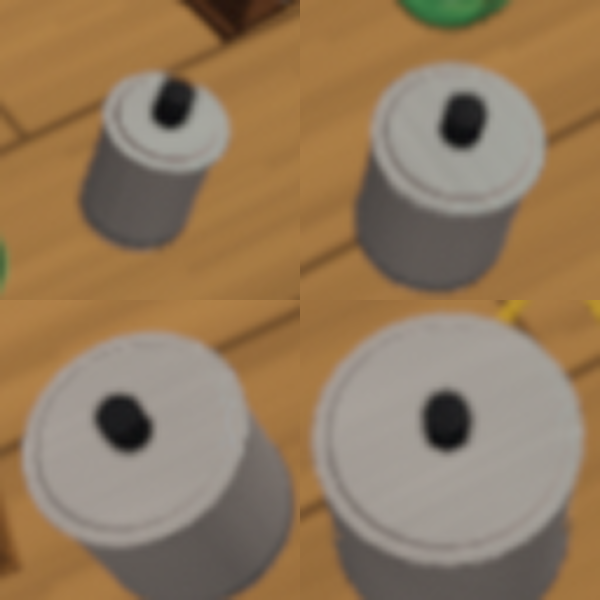

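```bash
python3 - <<'E'
import cv2,numpy as np
for n,(x,y) in dict(scene=(168,254),top=(334,183)).items():
    a,b=[cv2.imread(f) for f in(f"pics/{n}0.png",f"pics/{n}_endraw.png")]
    d=cv2.absdiff(a,b).max(2)
    ys,xs=np.where(d[y-18:y+18,x-18:x+18]>15);print(n,len(xs),xs.min() if len(xs) else '',xs.max() if len(xs) else '',ys.min() if len(xs) else '',ys.max() if len(xs) else '')
    print(d[y-12:y+12,x-12:x+12].max())
E
```

```text
scene 26 0 7 0 5
4
top 22 13 35 9 35
17
```

```bash
python3 -c "
from station import close_job
print(close_job())"
```

```text
the job is handed in; nothing more can be done
None
```

All four lids are on their matching canisters and the job is handed in at about 31 s, well under the 106 s limit.

**Seating:** In both cameras the four lids match the "fully home" outlines to about 1–2 px (2–4 mm). The canisters are upright where they were first measured. The large and largest lids met the rim with about 4 N at the expected height. The small and medium lids were lowered to within 1 mm of home and let go, with no force reading to confirm contact, so for those two I rely on the pictures.

**Bowl and mirror:** The bowl is unchanged in the scene view, the only one I compared for it. The mirror is unchanged in the scene view. The top view shows a faint brightness change on it (up to 17 of 255), which I took to be lighting.

**Disagreements:**
- **Fingertip height:** The fingertips were about 20–25 mm higher than the reported tool position and the stated 25 mm overhang imply. The pictures and the lack of contact while lowering agreed on this. I set the grasp heights from the pictures and the contact force.
- **Grip width:** The fingers read about 21 mm on the 24 mm knobs.
- **Cameras:** The two cameras differed by 2–4 mm on position, so I averaged them.

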